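# Change over the sensors on an air-test manifold

### The job

Change over the pressure-test manifold: take every tested sensor that is still plugged into it out and put it in the black bin, and plug the three fresh sensors waiting in the sloped feed lane into the three couplers. A coupler lets a plug out or in only after its sleeve has been pulled fully back; press each fresh plug fully home, so that the sleeve springs forward and locks it. Leave the other things on the bench where they are.

Things in the scene. Friction and masses are not known exactly. Their poses are not given: they have to be found in the camera images.
- tested_1: tested pressure sensor, upright and locked in a coupler at the start; may be absent. Origin: centre of the plug's tip; own z runs up the plug's axis to the housing. Along z: steel plug nose 12 mm thick to 30 mm (5 mm thick locking groove from 5 to 12 mm), 17 mm hexagon collar to 38 mm, grey square housing 28 x 28 mm (sides along own x, y; dark display on one) to 62 mm. 0.11 kg
- tested_2: another tested sensor in another coupler, just like tested_1; one or both of the two are there
- tested_1_body (a point): centre of the housing of tested_1, 50 mm along own z from its plug tip
- tested_2_body (a point): centre of the housing of tested_2, 50 mm along own z from its plug tip
- fresh_1: fresh sensor in the feed lane, exactly like tested_1 (same origin, axes and sizes). It leans with the slope: own z is square to the track, own y runs across the lane, and the underside of its housing rests on the track. Three stand in a row, housing against housing; this one is in front, at the end stop
- fresh_2: second fresh sensor in the lane, behind fresh_1 and just like it
- fresh_3: third fresh sensor in the lane, behind fresh_2 and just like it
- mouth_a (a point): centre of the mouth on top of upright quick coupler a, 54 mm above the manifold block and 96 mm above the bench; z up the bore, y along the row of couplers, x across it. Bore 13.8 mm wide, lead-in cone 20 mm wide and 4 mm deep. A plug that is home and locked has its tip 27.5 mm below this point (30.5 mm while pressed down) and its housing 10 mm above it
- mouth_b (a point): the same point of coupler b, identical. With a sleeve forward, dogs bar the bore 19.5 mm down: no plug goes in or out. A full pull back lets a locked plug rise 10 mm, to stand loose with its tip 18 mm down, housing top 44 mm up. A plug put in then slides freely to 18 mm, needs a push of 5 to 12 N down to 28 to 30 mm, and there the sleeve springs forward and locks it
- mouth_c (a point): the same point of coupler c, identical. The three stand in one row 80 mm apart, in any order
- sleeve_a (a joint): ribbed steel sleeve round coupler a, 34 mm thick, 28 mm long; forward, its top is 6 mm above the mouth. Pulling it back = sliding it straight down. Value in m: 0 forward (locking), 0.008 fully back. Its spring needs 5 to 9 N. Let go after a full pull it stays back by itself at 0.005 to 0.007 until a plug comes home. Fully back, 24 mm below it are free above the block
- sleeve_b (a joint): the same sleeve on coupler b, same values
- sleeve_c (a joint): the same sleeve on coupler c, same values
- manifold: air-test manifold, fixed: aluminium block 46 mm wide (own x), 206 mm long (own y), top 42 mm high, on a 90 x 216 mm foot plate. The couplers stand on its top at own y = -80, 0 and 80 mm. A small gauge stands behind the block at own x = 40, y = 40 mm, up to 65 mm high. Origin: centre of the underside, z up
- lane: feed lane, fixed: two roller rails 196 mm long (own x) on four posts, falling at 16 degrees towards own -x, with a 17 mm slot between them for the hanging plugs. Guide lips 4 mm above the track, 15.5 to 18.5 mm off the middle. Lift a sensor 40 mm to free its plug; those behind roll down to the stop. Origin: centre of the underside, z up
- lane_stop (a point): middle of the end stop's inner face, on the track's surface at the lower end of the lane; the stop stands 12 mm above the track
- bin: loose open black plastic bin, outside 150 (own x) x 110 (own y) x 50 mm high, walls and floor 4 mm, 0.45 kg. Origin: centre of its underside, z up
- meter: bystander: hand-held multimeter lying on the bench, 140 x 70 x 36 mm; origin at the centre of its underside, long side along own x
- spool: bystander: wire spool standing on its flange, 60 mm in diameter, 44 mm high
There are look-alikes about, which are no part of the job. What is shaped like the tested_2 but green or red is not meant.

How it is judged:
At the end, for the whole second after the job is handed in: Every fresh sensor is home in a coupler (plug tip 25.5 to 32 mm below the mouth, within 3 mm of its axis, tilt under 0.1 rad, sleeve under 1.5 mm from forward); each tested one is in the bin, housing centre within 68 x 48 mm of its middle and under 70 mm up; bin flat; all at rest (((z of fresh_1 in the frame of mouth_a between -0.032 and -0.0255 m and horizontal distance between fresh_1 and mouth_a below 0.003 m and angle between fresh_1's own z axis and vertical below 0.1 rad and value of joint sleeve_a below 0.0015 m) or (z of fresh_1 in the frame of mouth_b between -0.032 and -0.0255 m and horizontal distance between fresh_1 and mouth_b below 0.003 m and angle between fresh_1's own z axis and vertical below 0.1 rad and value of joint sleeve_b below 0.0015 m) or (z of fresh_1 in the frame of mouth_c between -0.032 and -0.0255 m and horizontal distance between fresh_1 and mouth_c below 0.003 m and angle between fresh_1's own z axis and vertical below 0.1 rad and value of joint sleeve_c below 0.0015 m)) and linear speed of each of fresh_1, fresh_2, fresh_3, tested_1, tested_2 below 0.02 m/s and ((z of fresh_2 in the frame of mouth_a between -0.032 and -0.0255 m and horizontal distance between fresh_2 and mouth_a below 0.003 m and angle between fresh_2's own z axis and vertical below 0.1 rad and value of joint sleeve_a below 0.0015 m) or (z of fresh_2 in the frame of mouth_b between -0.032 and -0.0255 m and horizontal distance between fresh_2 and mouth_b below 0.003 m and angle between fresh_2's own z axis and vertical below 0.1 rad and value of joint sleeve_b below 0.0015 m) or (z of fresh_2 in the frame of mouth_c between -0.032 and -0.0255 m and horizontal distance between fresh_2 and mouth_c below 0.003 m and angle between fresh_2's own z axis and vertical below 0.1 rad and value of joint sleeve_c below 0.0015 m)) and ((z of fresh_3 in the frame of mouth_a between -0.032 and -0.0255 m and horizontal distance between fresh_3 and mouth_a below 0.003 m and angle between fresh_3's own z axis and vertical below 0.1 rad and value of joint sleeve_a below 0.0015 m) or (z of fresh_3 in the frame of mouth_b between -0.032 and -0.0255 m and horizontal distance between fresh_3 and mouth_b below 0.003 m and angle between fresh_3's own z axis and vertical below 0.1 rad and value of joint sleeve_b below 0.0015 m) or (z of fresh_3 in the frame of mouth_c between -0.032 and -0.0255 m and horizontal distance between fresh_3 and mouth_c below 0.003 m and angle between fresh_3's own z axis and vertical below 0.1 rad and value of joint sleeve_c below 0.0015 m)) and x of tested_1_body in the frame of bin between -0.068 and 0.068 m and y of tested_1_body in the frame of bin between -0.048 and 0.048 m and z of tested_1_body in the frame of bin between 0 and 0.07 m and x of tested_2_body in the frame of bin between -0.068 and 0.068 m and y of tested_2_body in the frame of bin between -0.048 and 0.048 m and z of tested_2_body in the frame of bin between 0 and 0.07 m and angle between bin's own z axis and vertical below 0.1 rad); the robot touches nothing.
It fails at once if the meter is moved by more than 3 cm (distance of meter from where it was at the start of the episode above 0.03 m).
It fails at once if the spool is moved by more than 3 cm (distance of spool from where it was at the start of the episode above 0.03 m).
Of tested_1, tested_2 only 1 to 2 are there at a start; the rules pass over those that are not, and their reading is None.
At some moment in a run one of bin may be knocked a few centimetres aside while the robot is not near it.
It also fails if it takes over 210 s, if anything falls off the work surface, if the arm or the gripper's body presses on something with over 40 N, if the wrist force passes 120 N, or if a joint passes its speed limit or range.

### The arm

A 6-joint arm with a two-finger parallel gripper is mounted at the origin on the work surface. World frame = base frame: x ahead of the robot, y to its left, z up, the work surface at z = 0. Lengths are in m, angles in rad, forces in N, time in s.
With the tool pointing down it reaches from about 0.375 to 0.925 m from the base axis. Payload 5.7 kg.
Tool frame: the origin (TCP) lies at the centre of the arm's flange, where the gripper is bolted on; the fingertips stand 173 mm ahead of it and the grasp point (between the pads) lies 155 mm ahead of it; z points along the fingers, y is the line along which they close (so a half turn about z gives the same grasp; the last joint's range is limited). The gripper opens to 85 mm and grips with 20 to 120 N. Pads are 22 mm wide; open, the fingers measure 114 mm over their backs; the gripper's body (76 mm by 85 mm) begins 54 mm behind the grasp point. The pads swing forward as they close: fully open they stand 13 mm farther back than shut.
Start: joints at [1.02, 0.359, 1.51, -0, 1.272, -0.115], TCP at [0.253, 0.544, 0.405] pointing down, gripper open.
Joint ranges: [-2.97, 2.97], [-1.01, 2.36], [0.21, 2.38], [-0.96, 4.11], [0.2, 2.71], [-2.98, 2.98]. Speed limits (rad/s): [2.39, 2.39, 3.14, 3.14, 3.14, 3.14].

### API

Orientations are given as a unit quaternion [x, y, z, w].
In Python, from bench import manip, capture, camera_params gives the robot as it stands.
- The arm moves only by the shell command python3 -m handwheel 'ROWS'. ROWS is JSON, a list of rows, each an object of numbers: "jaw": the opening, from -1 (shut) to 1 (fully open); "dx", "dy", "dz": the shift along the world's x, y, z as a fraction of full scale; "rx", "ry", "rz": the turn, a rotation vector about the world's x, y, z as a fraction of full scale. A call has 1 to 8 rows; each row shifts and turns the commanded pose from where the row before left it; what a row does not reach is not made up. Full scale, the value 1, is 0.025 m for a shift and 0.08 rad for a turn. A row lasts 1/8 s, in which the tool goes at most 62.5 mm and 10.7 degrees, less where a joint would pass 70% of its speed; a pose out of reach is approached as far as the arm can. A call with a number of a shift or a turn outside -1 to 1 is refused whole. A call with a gripper value outside its range is refused whole. The fingers move at their own pace and stop on an object; the grip force is fixed at half the most. Time passes only in rows, so rows that do not move let the fingers close. It gives the time, the measured TCP pose, the force, the opening and the grip force at its end, in the units of the state.
- manip.sense(): the state, without advancing time (a new reading comes with each control period).
- capture(name): name is "side" or "top" or "wrist"; returns the picture (384x512x3 uint8, red, green, blue); there is no depth.
- camera_params(name): a dict with "fov_y" (degrees; the focal length in pixels is half the picture's height over the tangent of half this angle, whatever the lens; pixels are square), "cx", "cy" (the principal point, pixels), "R" (3x3) and "t" (3): a world point X has camera coordinates R X + t. Camera axes: x right, y down, z forward; pixel columns grow to the right and rows downward; lengths in m; the calibration is good to about 2 mm. A picture is of the moment at which its call begins: read the wrist's pose just before it. camera_params takes no time and is no camera call; for the wrist camera it gives the pose at the moment of the call.
- manip.finish_job(): hands the job in; it is judged then, once.
The state is a dict: "time": time; "joint_positions": joint angles; "joint_velocities": joint speeds; "effort": joint torques, N m; "eef_pos": TCP position; "ee_rot": TCP orientation; "ft_force": force on the tool from outside, world axes, zero at the start; "torque": the same for the moment, N m; "opening": finger opening in m; "gripper_force": force on a finger pad.
Only numpy, scipy, OpenCV 4.12 (cv2) and the standard library are available. Lean on these libraries where they do the work, as an engineer would, in place of code of your own. Each camera call takes 0.05 s, during which the arm holds its last target. There are 200 camera calls.

## Working session

There is one attempt and no reset: what is moved stays moved. The work goes in short steps, Python scripts to look and compute and a shell command to move; the robot and the scene stay as the last step left them, time stands still between calls to the robot, and variables do not carry over. Pictures are saved under pics/ and viewed, at most 14 in all, crops included, and the job is handed in when it is done.

```bash
ls; mkdir -p pics; python3 - <<'E'
from bench import manip,capture,camera_params
import cv2,json
for n in("side","top"):
    im=capture(n); cv2.imwrite(f"pics/{n}0.png",cv2.cvtColor(im,cv2.COLOR_RGB2BGR))
    p=camera_params(n); print(n,p)
print(camera_params("wrist")); print(manip.sense())
E
```

```text
pics
side {'fov_y': 46.380832035946426, 'cx': 257.1944773401603, 'cy': 189.27245256207416, 'R': array([[ 0.70124805, -0.7127996 ,  0.01295795],
       [-0.42487899, -0.43245074, -0.79527618],
       [ 0.57247622,  0.5521803 , -0.60610881]]), 't': array([-0.35526762,  0.34312378,  0.73530685])}
top {'fov_y': 50.89132339864499, 'cx': 256.9236984263015, 'cy': 196.13447132295994, 'R': array([[ 0.0068359 , -0.99984256,  0.01637428],
       [-0.98419207, -0.00962502, -0.17684266],
       [ 0.17697242, -0.01490656, -0.98410292]]), 't': array([0.02458993, 0.58190922, 1.01771229])}
{'fov_y': 64.59619328762363, 'cx': 253.9715303952935, 'cy': 194.40242567223584, 'R': array([[ 0.42312559,  0.90606698, -0.00271253],
       [ 0.85895592, -0.40016872,  0.31946787],
       [ 0.28837382, -0.13750497, -0.94759322]]), 't': array([-0.59865648, -0.04094355,  0.38233408])}
{'time': 0.1, 'joint_positions': array([ 1.01989755e+00,  3.59425564e-01,  1.51132374e+00, -8.49004306e-06,
        1.27251853e+00, -1.15135084e-01]), 'joint_velocities': array([ 6.12750916e-04, -2.34267254e-03, -1.93844123e-03,  1.72347620e-03,
        4.46527056e-05,  3.63069254e-04]), 'effort': array([-4.70073282e-04, -5.28655100e+01, -2.79348904e+01, -1.02014214e-04,
        5.06622790e-03, -2.01588271e-06]), 'eef_pos': array([0.25311591, 0.54363385, 0.403942  ]), 'ee_rot': array([ 2.16160738e-01,  9.76357431e-01, -7.92896997e-04, -2.69970126e-04]), 'ft_force': array([ 0.73533735,  0.12661832, -0.92183711]), 'torque': array([-0.02107921,  0.03268105,  0.02916965]), 'gripper_force': 0.0, 'opening': 0.0854869996626861}
```

View pics/side0.png

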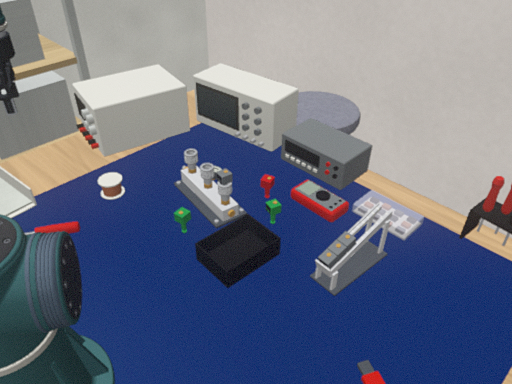

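View pics/top0.png

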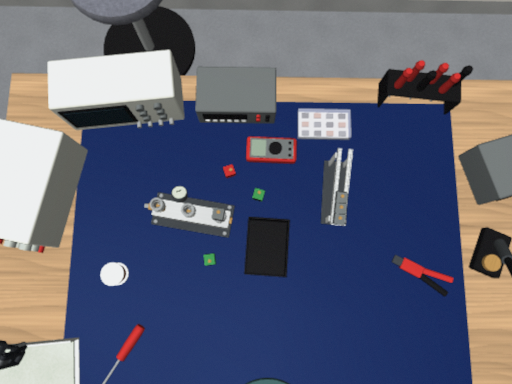

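The side view shows the manifold around (210,185), the bin at (238,250) and the lane at (350,245). In the top view these are at (190,214), (267,247) and (340,190). Next I'll make a zoomed montage.

```bash
cat > h.py <<'E'
import numpy as np,cv2
from bench import manip,capture,camera_params
def ray(p,u,v):
    f=192/np.tan(np.radians(p["fov_y"]/2)); R=np.array(p["R"]);t=np.array(p["t"])
    d=R.T@np.array([(u-p["cx"])/f,(v-p["cy"])/f,1]); return -R.T@t,d
def onz(p,u,v,z):
    c,d=ray(p,u,v); return c+d*(z-c[2])/d[2]
def tri(p1,a,p2,b):
    c1,d1=ray(p1,*a);c2,d2=ray(p2,*b)
    s=np.linalg.lstsq(np.stack([d1,-d2],1),c2-c1,rcond=None)[0]
    A=c1+s[0]*d1;B=c2+s[1]*d2; return (A+B)/2,np.linalg.norm(A-B)
def proj(p,X):
    f=192/np.tan(np.radians(p["fov_y"]/2)); q=np.array(p["R"])@np.array(X)+p["t"]
    return np.array([p["cx"]+f*q[0]/q[2],p["cy"]+f*q[1]/q[2]])
def crop(im,x,y,w,h,W,H):
    return cv2.resize(im[y:y+h,x:x+w],(W,H),interpolation=cv2.INTER_CUBIC)
E
python3 - <<'E'
from h import *
t=cv2.imread("pics/top0.png");s=cv2.imread("pics/side0.png")
a=np.vstack([np.hstack([crop(t,140,180,100,75,400,300),crop(t,300,140,80,100*3//5,400,300)]),np.hstack([crop(s,170,140,80,60,400,300)[:, :],crop(s,300,195,100,75,400,300)])])
cv2.imwrite("pics/m1.png",a)
E
```

```text
(no output)
```

View pics/m1.png

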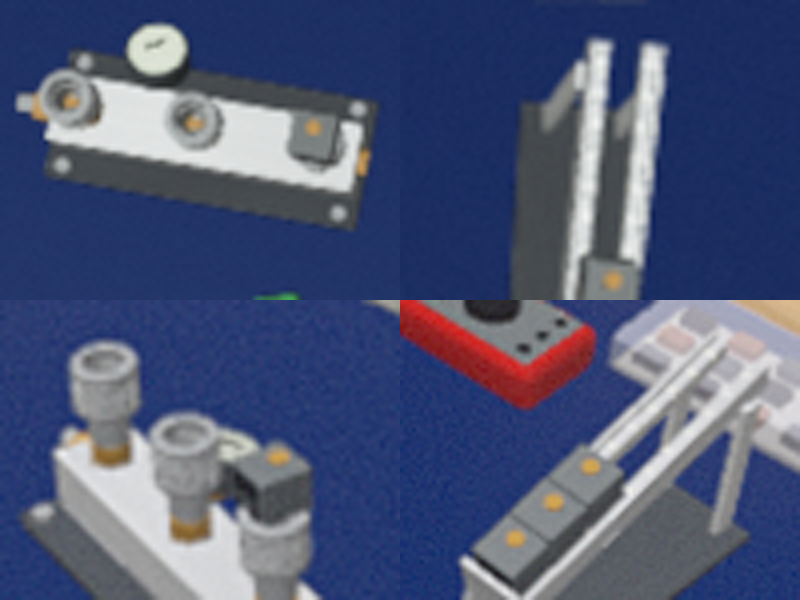

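The montage shows two empty couplers and one tested sensor, which sits in the right-hand coupler with a brass dot on its top. The three fresh sensors are at the lower end of the lane.

```bash
python3 - <<'E'
from h import *
P={n:camera_params(n) for n in("top","side")}
I={n:cv2.imread(f"pics/{n}0.png") for n in P}
G={}
for n in P:
    hsv=cv2.cvtColor(I[n],cv2.COLOR_BGR2HSV); m=cv2.inRange(hsv,(12,90,110),(28,255,255))
    k,l,st,c=cv2.connectedComponentsWithStats(m)
    G[n]=[(c[i].round(1).tolist(),int(st[i,4])) for i in range(1,k) if 3<=st[i,4]<60 and 130<c[i][0]<400 and 130<c[i][1]<290]; print(n,G[n])
print("tested",tri(P["top"],(218.25,212),P["side"],(225.6,171.4)))
for a,b in(((157.3,204.7),(191,151.6)),((188.5,210.2),(207,167))):
    print("rim",tri(P["top"],a,P["side"],b),onz(P["top"],*a,.102),onz(P["side"],*b,.102))
for n in P:
    hsv=cv2.cvtColor(I[n],cv2.COLOR_BGR2HSV); m=cv2.inRange(hsv,(0,0,0),(180,255,60))
    m=cv2.morphologyEx(m,cv2.MORPH_OPEN,np.ones((3,3)))
    k,l,st,c=cv2.connectedComponentsWithStats(m)
    for i in range(1,k):
        if st[i,4]>500:
            ct=cv2.findContours((l==i).astype('u1'),0,2)[0][0]; b=cv2.boxPoints(cv2.minAreaRect(ct))
            print(n,st[i].tolist(),[onz(P[n],*q,.05).round(3).tolist() for q in b])
E
```

```text
top [([230.2, 169.2], 6), ([258.6, 191.8], 5), ([342.0, 195.7], 7), ([157.1, 205.1], 9), ([341.0, 206.5], 8), ([149.2, 207.9], 9), ([187.4, 210.3], 9), ([218.0, 211.5], 8), ([230.2, 220.2], 16), ([340.0, 217.5], 8), ([209.0, 260.7], 7)]
side [([186.0, 167.0], 3), ([192.0, 170.6], 21), ([225.3, 171.1], 9), ([269.0, 177.5], 6), ([207.5, 185.5], 24), ([396.0, 187.4], 5), ([225.0, 202.2], 23), ([274.7, 202.1], 9), ([180.5, 212.0], 8), ([231.0, 212.8], 37), ([347.3, 236.2], 12), ([338.1, 245.3], 13), ([328.5, 254.3], 14)]
tested (array([0.52704721, 0.12400763, 0.13379562]), np.float64(0.0002394886227019158))
rim (array([0.54758941, 0.27801525, 0.10788086]), np.float64(0.0002449339809201173)) [0.54840667 0.27946249 0.102     ] [0.55316981 0.28547968 0.102     ]
rim (array([0.53481428, 0.20066464, 0.1046544 ]), np.float64(7.964731904298462e-05)) [0.53522421 0.20105294 0.102     ] [0.53718884 0.20374181 0.102     ]
top [140, 5, 55, 70, 2064] [[1.072, 0.395, 0.05], [1.169, 0.317, 0.05], [1.014, 0.162, 0.05], [0.921, 0.241, 0.05]]
top [104, 19, 40, 36, 992] [[1.083, 0.479, 0.05], [1.098, 0.368
[... 421 characters left out ...]
, 41, 49, 1033] [[0.397, -0.52, 0.05], [0.507, -0.567, 0.05], [0.48, -0.651, 0.05], [0.37, -0.602, 0.05]]
side [0, 36, 18, 77, 742] [[0.576, 1.677, 0.05], [0.636, 1.649, 0.05], [0.361, 0.916, 0.05], [0.32, 0.941, 0.05]]
side [460, 203, 52, 35, 711] [[0.899, -0.279, 0.05], [1.011, -0.361, 0.05], [0.905, -0.407, 0.05], [0.803, -0.331, 0.05]]
side [196, 214, 84, 73, 3692] [[0.363, 0.061, 0.05], [0.569, 0.065, 0.05], [0.505, -0.086, 0.05], [0.327, -0.074, 0.05]]
side [59, 233, 23, 91, 1407] [[0.184, 0.297, 0.05], [0.218, 0.271, 0.05], [0.113, 0.045, 0.05], [0.086, 0.068, 0.05]]
side [42, 325, 50, 59, 1516] [[0.025, 0.047, 0.05], [0.089, 0.071, 0.05], [0.102, -0.058, 0.05], [0.042, -0.073, 0.05]]
```

```bash
python3 -m handwheel '[{"dx":0.8,"dy":-0.98,"rz":0.26},{"dx":0.8,"dy":-0.98,"rz":0.26},{"dx":0.8,"dy":-0.98,"rz":0.26},{"dx":0.8,"dy":-0.98,"rz":0.26},{"dx":0.8,"dy":-0.98,"rz":0.26},{"dx":0.8,"dy":-0.98,"rz":0.26},{"dx":0.8,"dy":-0.98,"rz":0.26}]'
python3 -m handwheel '[{"dx":0.8,"dy":-0.98,"rz":0.26},{"dx":0.8,"dy":-0.98,"rz":0.26},{"dx":0.8,"dy":-0.98,"rz":0.26},{"dx":0.8,"dy":-0.98,"rz":0.26},{"dx":0.8,"dy":-0.98,"rz":0.26},{"dx":0.8,"dy":-0.98,"rz":0.26},{"dx":0.8,"dy":-0.98,"rz":0.26},{}]'
cat >> h.py <<'E'
def wpic(name):
    p=camera_params("wrist"); im=cv2.cvtColor(capture("wrist"),cv2.COLOR_RGB2BGR); cv2.imwrite(f"pics/{name}.png",im)
    import pickle; pickle.dump(p,open(f"pics/{name}.pkl","wb")); return p,im
E
python3 - <<'E'
from h import *
p,im=wpic("w1"); print(-p["R"].T@p["t"], manip.sense()["eef_pos"])
cv2.imwrite("pics/w1b.png",cv2.resize(im,(800,600)))
E
```

```text
[0.17822044 0.57861139 0.37375346] [0.25310964 0.5436952  0.40402872]invalid input
invalid input
```

View pics/w1b.png

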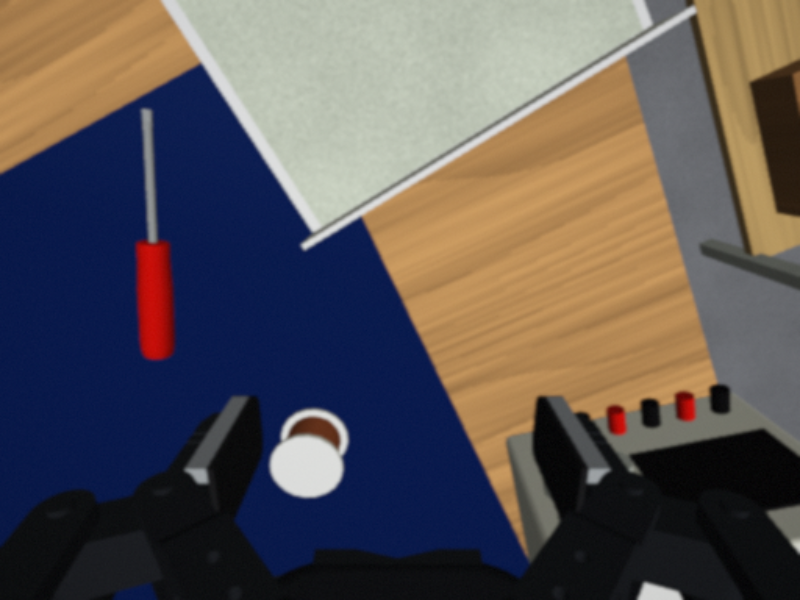

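The wrist view shows the fingertips at the bottom, near (250,400) and (545,400) in the enlarged picture. The rows were refused, so I'll send complete rows with every field.

```bash
python3 -m handwheel '[{"jaw":1,"dx":0.8,"dy":-0.98,"dz":0,"rx":0,"ry":0,"rz":0.26},{"jaw":1,"dx":0.8,"dy":-0.98,"dz":0,"rx":0,"ry":0,"rz":0.26},{"jaw":1,"dx":0.8,"dy":-0.98,"dz":0,"rx":0,"ry":0,"rz":0.26},{"jaw":1,"dx":0.8,"dy":-0.98,"dz":0,"rx":0,"ry":0,"rz":0.26},{"jaw":1,"dx":0.8,"dy":-0.98,"dz":0,"rx":0,"ry":0,"rz":0.26},{"jaw":1,"dx":0.8,"dy":-0.98,"dz":0,"rx":0,"ry":0,"rz":0.26},{"jaw":1,"dx":0.8,"dy":-0.98,"dz":0,"rx":0,"ry":0,"rz":0.26}]'; python3 -m handwheel '[{"jaw":1,"dx":0.8,"dy":-0.98,"rz":0.26}]'; python3 -m handwheel --help | head -20
```

```text
time: 1.02
eef_pos: [0.3937, 0.3715, 0.4044]
ee_rot: [0.144, 0.99, -0.0, -0.0]
ft_force: [0.7, 1.1, 0.5]
opening: 0.0854
gripper_force: 0.0invalid input
invalid input: not JSON, or not a number
```

```bash
python3 -m handwheel '[{"jaw":1,"dx":0.8,"dy":-0.98,"dz":0,"rx":0,"ry":0,"rz":0.26},{"jaw":1,"dx":0.8,"dy":-0.98,"dz":0,"rx":0,"ry":0,"rz":0.26},{"jaw":1,"dx":0.8,"dy":-0.98,"dz":0,"rx":0,"ry":0,"rz":0.26},{"jaw":1,"dx":0.8,"dy":-0.98,"dz":0,"rx":0,"ry":0,"rz":0.26},{"jaw":1,"dx":0.6,"dy":-0.98,"dz":0,"rx":0,"ry":0,"rz":0.26},{"jaw":1,"dx":0.6,"dy":-0.98,"dz":0,"rx":0,"ry":0,"rz":0.26},{"jaw":1,"dx":0.6,"dy":-0.98,"dz":0,"rx":0,"ry":0,"rz":0.26},{"jaw":1,"dx":0,"dy":0,"dz":0,"rx":0,"ry":0,"rz":0}]'
python3 - <<'E'
from h import *
p,im=wpic("w2"); print(-p["R"].T@p["t"], manip.sense()["eef_pos"])
cv2.imwrite("pics/w2b.png",cv2.resize(im,(800,600)))
E
```

```text
time: 2.02
eef_pos: [0.5191, 0.1996, 0.4044]
ee_rot: [0.073, 0.997, -0.0, -0.0]
ft_force: [-0.1, -0.2, -0.1]
opening: 0.0853
gripper_force: 0.0
[0.43741321 0.21194927 0.37422975] [0.51841674 0.20041284 0.4043648 ]
```

View pics/w2b.png

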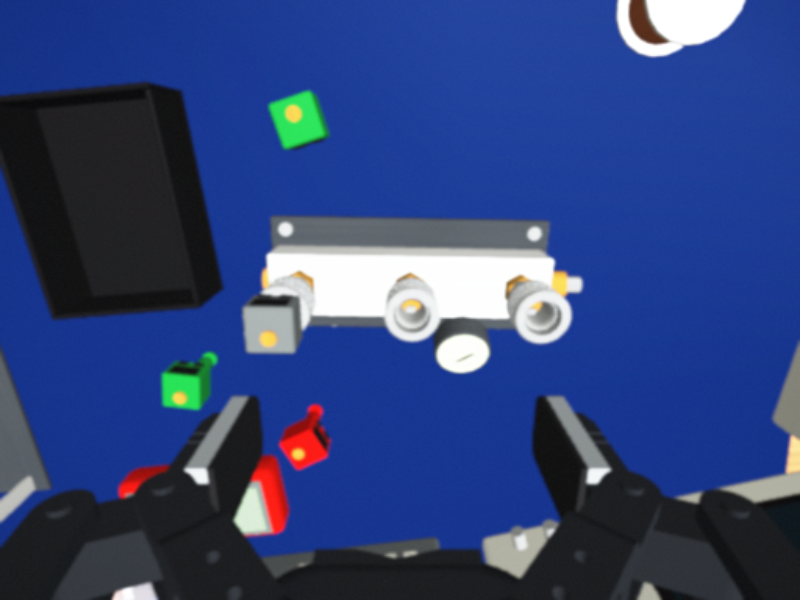

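The wrist view shows the tested sensor at (272,325), the middle rim at (412,309), the right rim at (540,314) and the gauge at (462,350). The two rims look different in size, so I'll zoom in.

```bash
python3 - <<'E'
from h import *
im=cv2.imread("pics/w2.png"); cv2.imwrite("pics/w2c.png",crop(im,150,150,220,90,792,324))
E
```

```text
(no output)
```

View pics/w2c.png

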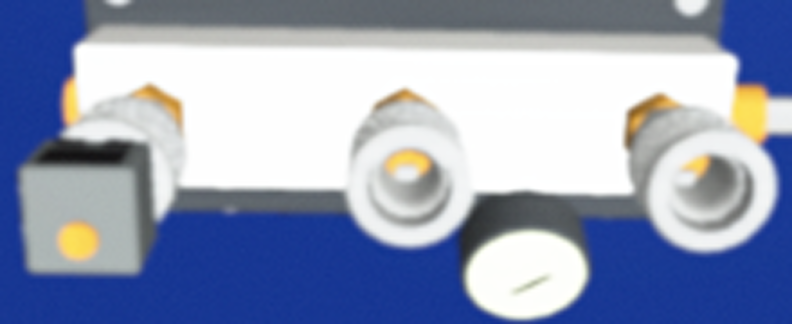

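```bash
python3 - <<'E'
from h import *
import pickle
p=pickle.load(open("pics/w2.pkl","rb"))
g=lambda x,y:(150+x/3.6,150+y/3.6)
r=[onz(p,*g(*q),.102) for q in((410,186),(710,188))]
print("rims",r,np.linalg.norm(r[0]-r[1]), r[1]-r[0])
c=[onz(p,*g(*q),.1305)[:2] for q in((20,168),(137,162),(142,272),(28,272))]
print("corners",np.round(c,4).tolist(),np.mean(c,0)); print([np.linalg.norm(c[i]-c[i-1]) for i in range(4)])
T=camera_params("top")
print("top", onz(T,157.3,204.7,.102),onz(T,188.5,210.2,.102))
S=camera_params("side"); 
for a,b in(((340,217.5),(328.5,254.3)),((341,206.5),(338.1,245.3)),((342,195.7),(347.3,236.2))): print("fresh dot",tri(T,a,S,b))
print(manip.sense()["eef_pos"],manip.sense()["ee_rot"])
E
```

```text
rims [array([0.5366857 , 0.20622958, 0.102     ]), array([0.54892898, 0.28474526, 0.102     ])] 0.07946451992739947 [0.01224328 0.07851568 0.        ]
corners [[0.5083, 0.1164], [0.5109, 0.1441], [0.5388, 0.1392], [0.5347, 0.1117]] [0.5231594  0.12783416]
[np.float64(0.026833377322374355), np.float64(0.027760291580965255), np.float64(0.0283198498208909), np.float64(0.02780093304544518)]
top [0.54840667 0.27946249 0.102     ] [0.53522421 0.20105294 0.102     ]
fresh dot (array([ 0.52130365, -0.18070152,  0.090967  ]), np.float64(0.000917550290908549))
fresh dot (array([ 0.54855164, -0.18259873,  0.09798883]), np.float64(0.000650456998354475))
fresh dot (array([ 0.57503218, -0.18428056,  0.10618335]), np.float64(0.0001687621242870317))
[0.51841674 0.20041284 0.4043648 ] [ 7.32847663e-02  9.97310970e-01  1.17127663e-05 -4.15282145e-04]
```

```bash
python3 -m handwheel '[{"jaw":0.4,"dx":0.18,"dy":0.04,"dz":-0.8,"rx":0,"ry":0,"rz":-0.02},{"jaw":0.4,"dx":0.18,"dy":0.04,"dz":-0.8,"rx":0,"ry":0,"rz":-0.02},{"jaw":0.4,"dx":0.18,"dy":0.04,"dz":-0.8,"rx":0,"ry":0,"rz":-0.02},{"jaw":0.4,"dx":0.18,"dy":0.04,"dz":-0.8,"rx":0,"ry":0,"rz":-0.02},{"jaw":0.4,"dx":0,"dy":0,"dz":-0.8,"rx":0,"ry":0,"rz":-0.02},{"jaw":0.4,"dx":0,"dy":0,"dz":0,"rx":0,"ry":0,"rz":0}]'
python3 - <<'E'
from h import *
p,im=wpic("w3"); cv2.imwrite("pics/w3b.png",cv2.resize(im,(800,600)))
print(proj(p,[.5367,.2062,.102]),proj(p,[.5352,.201,.102]))
E
```

```text
time: 2.82
eef_pos: [0.5349, 0.2056, 0.3031]
ee_rot: [0.076, 0.997, -0.001, -0.002]
ft_force: [-1.0, 0.1, 0.4]
opening: 0.0598
gripper_force: 0.0
[255.77317578 236.24052011] [247.14767016 235.22679071]
```

View pics/w3b.png

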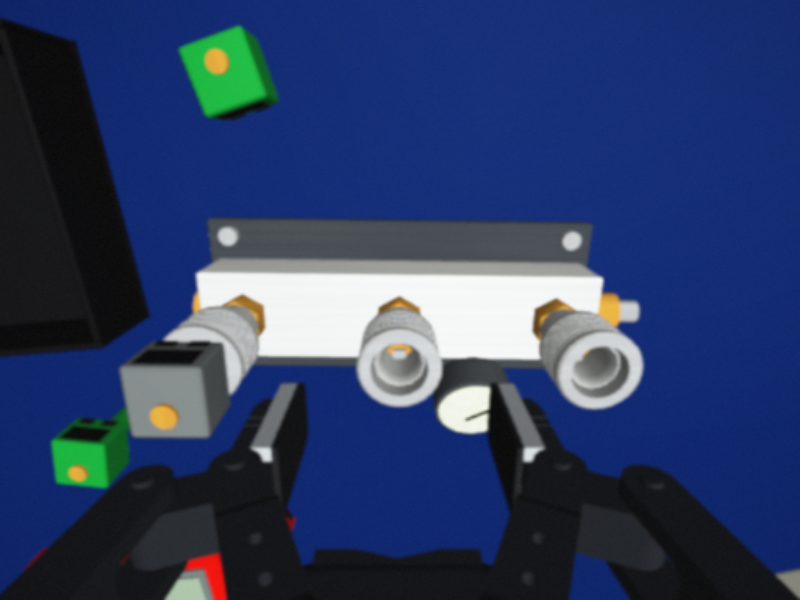

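The middle rim is at (400,367) and the finger midline is at column 397, so the wrist estimates hold. Next I'll descend and grip the middle sleeve.

```bash
python3 -m handwheel '[{"jaw":0.4,"dx":0.08,"dy":0.04,"dz":-0.8,"rx":0,"ry":0,"rz":0},{"jaw":0.4,"dx":0,"dy":0,"dz":-0.8,"rx":0,"ry":0,"rz":0},{"jaw":0.4,"dx":0,"dy":0,"dz":-0.5,"rx":0,"ry":0,"rz":0},{"jaw":-0.5,"dx":0,"dy":0,"dz":0,"rx":0,"ry":0,"rz":0},{"jaw":-0.5,"dx":0,"dy":0,"dz":0,"rx":0,"ry":0,"rz":0},{"jaw":-0.5,"dx":0,"dy":0,"dz":0,"rx":0,"ry":0,"rz":0},{"jaw":-0.5,"dx":0,"dy":0,"dz":0,"rx":0,"ry":0,"rz":0}]'
```

```text
time: 3.75
eef_pos: [0.5383, 0.2057, 0.2529]
ee_rot: [0.076, 0.997, -0.0, 0.0]
ft_force: [-1.5, -3.0, 4.2]
opening: 0.0313
gripper_force: 61.8
```

```bash
python3 -m handwheel '[{"jaw":-0.5,"dx":0,"dy":0,"dz":-0.16,"rx":0,"ry":0,"rz":0},{"jaw":-0.5,"dx":0,"dy":0,"dz":-0.12,"rx":0,"ry":0,"rz":0},{"jaw":-0.5,"dx":0,"dy":0,"dz":0,"rx":0,"ry":0,"rz":0}]'; python3 -c "
from h import *
s=manip.sense();print(s['eef_pos'],s['ft_force'],s['opening'],s['gripper_force'])"
```

```text
time: 4.12
eef_pos: [0.5384, 0.2057, 0.2457]
ee_rot: [0.076, 0.997, -0.0, 0.0]
ft_force: [-2.8, -3.5, 8.3]
opening: 0.0308
gripper_force: 62.1
[0.53835308 0.20569403 0.24572672] [-2.78207277 -3.54786918  8.30930739] 0.030810557501532262 62.126943343319
```

```bash
python3 -m handwheel '[{"jaw":-0.5,"dx":0,"dy":0,"dz":-0.06,"rx":0,"ry":0,"rz":0},{"jaw":-0.5,"dx":0,"dy":0,"dz":0,"rx":0,"ry":0,"rz":0}]'; python3 -m handwheel '[{"jaw":-0.5,"dx":0,"dy":0,"dz":-0.06,"rx":0,"ry":0,"rz":0},{"jaw":-0.5,"dx":0,"dy":0,"dz":0,"rx":0,"ry":0,"rz":0}]'
```

```text
time: 4.38
eef_pos: [0.5383, 0.2057, 0.245]
ee_rot: [0.076, 0.997, -0.0, 0.0]
ft_force: [-4.1, -4.6, 14.3]
opening: 0.0314
gripper_force: 63.0
time: 4.62
eef_pos: [0.5383, 0.2057, 0.245]
ee_rot: [0.076, 0.997, -0.0, 0.001]
ft_force: [-7.7, -5.4, 27.2]
opening: 0.0309
gripper_force: 64.6
```

Middle sleeve is at its hard stop: 7.9 mm of travel and a rise in force. Next is the +y coupler.

```bash
python3 -m handwheel '[{"jaw":0.4,"dx":0,"dy":0,"dz":0.1,"rx":0,"ry":0,"rz":0},{"jaw":0.4,"dx":0,"dy":0,"dz":0.1,"rx":0,"ry":0,"rz":0},{"jaw":0.4,"dx":0,"dy":0,"dz":1,"rx":0,"ry":0,"rz":0},{"jaw":0.4,"dx":0,"dy":0,"dz":0.9,"rx":0,"ry":0,"rz":0},{"jaw":0.4,"dx":0.12,"dy":0.78,"dz":0,"rx":0,"ry":0,"rz":0},{"jaw":0.4,"dx":0.12,"dy":0.78,"dz":0,"rx":0,"ry":0,"rz":0},{"jaw":0.4,"dx":0.12,"dy":0.78,"dz":0,"rx":0,"ry":0,"rz":0},{"jaw":0.4,"dx":0.12,"dy":0.78,"dz":0,"rx":0,"ry":0,"rz":0}]'
python3 -m handwheel '[{"jaw":0.4,"dx":0,"dy":0,"dz":0,"rx":0,"ry":0,"rz":0}]'
python3 - <<'E'
from h import *
p,im=wpic("w4"); cv2.imwrite("pics/w4b.png",np.hstack([crop(im,160,150,180,180,400,400),crop(cv2.cvtColor(capture("side"),cv2.COLOR_RGB2BGR),170,140,80,80,400,400)]))
print(proj(p,[.5498,.2845,.102]))
E
```

```text
time: 5.62
eef_pos: [0.5502, 0.2857, 0.2937]
ee_rot: [0.076, 0.997, -0.0, -0.001]
ft_force: [-0.1, 0.2, 0.9]
opening: 0.0594
gripper_force: 0.0
time: 5.75
eef_pos: [0.5504, 0.2857, 0.2941]
ee_rot: [0.075, 0.997, 0.0, -0.0]
ft_force: [-0.2, -0.4, -0.4]
opening: 0.0597
gripper_force: 0.0
[251.6906476  238.70144045]
```

View pics/w4b.png

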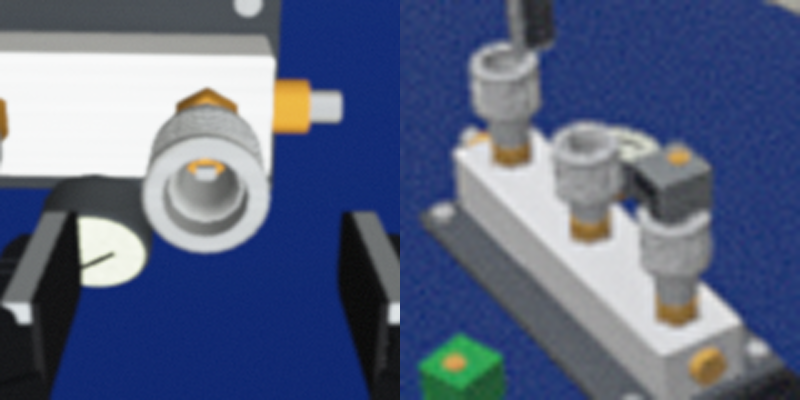

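The +y rim is centred between the fingers at about (253,238). The side view shows the middle sleeve sitting lower, so it is back.

```bash
python3 -m handwheel '[{"jaw":0.4,"dx":0,"dy":-0.02,"dz":-0.84,"rx":0,"ry":0,"rz":0},{"jaw":0.4,"dx":0,"dy":0,"dz":-0.84,"rx":0,"ry":0,"rz":0},{"jaw":-0.5,"dx":0,"dy":0,"dz":0,"rx":0,"ry":0,"rz":0},{"jaw":-0.5,"dx":0,"dy":0,"dz":0,"rx":0,"ry":0,"rz":0},{"jaw":-0.5,"dx":0,"dy":0,"dz":0,"rx":0,"ry":0,"rz":0},{"jaw":-0.5,"dx":0,"dy":0,"dz":0,"rx":0,"ry":0,"rz":0}]'; python3 -m handwheel '[{"jaw":-0.5,"dx":0,"dy":0,"dz":-0.16,"rx":0,"ry":0,"rz":0},{"jaw":-0.5,"dx":0,"dy":0,"dz":-0.16,"rx":0,"ry":0,"rz":0},{"jaw":-0.5,"dx":0,"dy":0,"dz":-0.08,"rx":0,"ry":0,"rz":0},{"jaw":-0.5,"dx":0,"dy":0,"dz":0,"rx":0,"ry":0,"rz":0}]'
```

```text
time: 6.6
eef_pos: [0.5499, 0.2842, 0.253]
ee_rot: [0.077, 0.997, 0.001, -0.0]
ft_force: [-1.6, 5.9, -7.3]
opening: 0.0313
gripper_force: 60.7
time: 7.1
eef_pos: [0.5498, 0.2842, 0.2449]
ee_rot: [0.076, 0.997, 0.001, -0.0]
ft_force: [-6.2, 4.4, 8.3]
opening: 0.0314
gripper_force: 62.7
```

```bash
python3 -m handwheel '[{"jaw":-0.5,"dx":0,"dy":0,"dz":-0.1,"rx":0,"ry":0,"rz":0},{"jaw":-0.5,"dx":0,"dy":0,"dz":0,"rx":0,"ry":0,"rz":0}]'; python3 -m handwheel '[{"jaw":0.4,"dx":0,"dy":0,"dz":0.1,"rx":0,"ry":0,"rz":0},{"jaw":0.4,"dx":0,"dy":0,"dz":0.1,"rx":0,"ry":0,"rz":0},{"jaw":0.4,"dx":0,"dy":0,"dz":1,"rx":0,"ry":0,"rz":0},{"jaw":0.4,"dx":0,"dy":0,"dz":1,"rx":0,"ry":0,"rz":0},{"jaw":0.4,"dx":0,"dy":0,"dz":1,"rx":0,"ry":0,"rz":0},{"jaw":0.4,"dx":-0.14,"dy":-0.9,"dz":0.4,"rx":0,"ry":0,"rz":0},{"jaw":0.4,"dx":-0.14,"dy":-0.9,"dz":0,"rx":0,"ry":0,"rz":0},{"jaw":0.4,"dx":-0.14,"dy":-0.9,"dz":0,"rx":0,"ry":0,"rz":0}]'
python3 -m handwheel '[{"jaw":0.4,"dx":-0.14,"dy":-0.9,"dz":0,"rx":0,"ry":0,"rz":0},{"jaw":0.4,"dx":-0.14,"dy":-0.9,"dz":0,"rx":0,"ry":0,"rz":0},{"jaw":0.4,"dx":-0.14,"dy":-0.9,"dz":0,"rx":0,"ry":0,"rz":0},{"jaw":0.4,"dx":-0.14,"dy":-0.92,"dz":0,"rx":0,"ry":0,"rz":0},{"jaw":0.4,"dx":0,"dy":0,"dz":0,"rx":0,"ry":0,"rz":0}]'
python3 - <<'E'
from h import *
p,im=wpic("w5"); cv2.imwrite("pics/w5b.png",np.hstack([crop(im,160,150,180,180,400,400),crop(cv2.cvtColor(capture("side"),cv2.COLOR_RGB2BGR),170,140,80,80,400,400)]))
print(proj(p,[.5247,.1272,.1305]))
E
```

```text
time: 7.35
eef_pos: [0.5498, 0.2841, 0.2447]
ee_rot: [0.076, 0.997, 0.001, 0.0]
ft_force: [-10.3, 1.2, 27.3]
opening: 0.0315
gripper_force: 64.8
time: 8.35
eef_pos: [0.5389, 0.2137, 0.3291]
ee_rot: [0.077, 0.997, -0.001, -0.001]
ft_force: [1.0, 1.2, -0.6]
opening: 0.0599
gripper_force: 0.0
time: 8.98
eef_pos: [0.5251, 0.1234, 0.3296]
ee_rot: [0.078, 0.997, -0.0, -0.001]
ft_force: [0.1, -0.3, 0.1]
opening: 0.0599
gripper_force: 0.0
[260.33230674 232.98247206]
```

View pics/w5b.png

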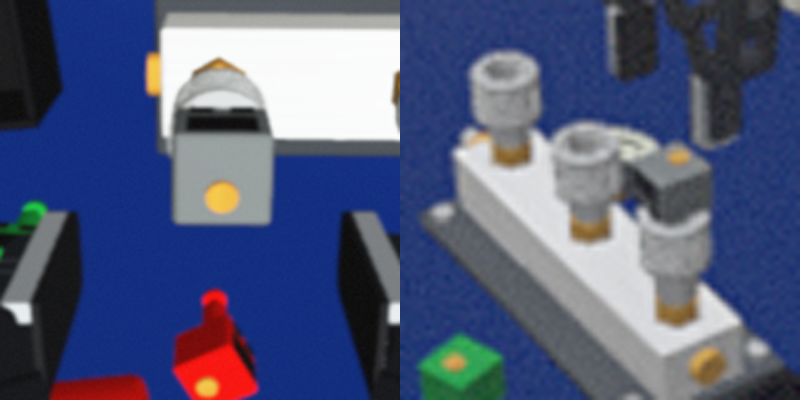

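The tested housing top is centred at about (260,230) with its sides parallel to the fingers. It needs a +4 mm shift in y.

```bash
python3 -m handwheel '[{"jaw":0.4,"dx":0,"dy":0.16,"dz":-0.75,"rx":0,"ry":0,"rz":0},{"jaw":0.4,"dx":0,"dy":0,"dz":-0.75,"rx":0,"ry":0,"rz":0},{"jaw":0.4,"dx":0,"dy":0,"dz":-0.75,"rx":0,"ry":0,"rz":0},{"jaw":0.4,"dx":0,"dy":0,"dz":-0.75,"rx":0,"ry":0,"rz":0},{"jaw":-0.5,"dx":0,"dy":0,"dz":0,"rx":0,"ry":0,"rz":0},{"jaw":-0.5,"dx":0,"dy":0,"dz":0,"rx":0,"ry":0,"rz":0},{"jaw":-0.5,"dx":0,"dy":0,"dz":0,"rx":0,"ry":0,"rz":0},{"jaw":-0.5,"dx":0,"dy":0,"dz":0,"rx":0,"ry":0,"rz":0}]'; python3 -m handwheel '[{"jaw":-0.5,"dx":0,"dy":0,"dz":-0.16,"rx":0,"ry":0,"rz":0},{"jaw":-0.5,"dx":0,"dy":0,"dz":-0.16,"rx":0,"ry":0,"rz":0},{"jaw":-0.5,"dx":0,"dy":0,"dz":-0.08,"rx":0,"ry":0,"rz":0},{"jaw":-0.5,"dx":0,"dy":0,"dz":0,"rx":0,"ry":0,"rz":0}]'
```

```text
time: 10.07
eef_pos: [0.5249, 0.1278, 0.2555]
ee_rot: [0.075, 0.997, -0.002, -0.001]
ft_force: [-3.3, -11.7, -0.7]
opening: 0.0313
gripper_force: 60.9
time: 10.58
eef_pos: [0.5249, 0.1278, 0.2474]
ee_rot: [0.075, 0.997, -0.002, -0.001]
ft_force: [-6.9, -12.1, 18.4]
opening: 0.0314
gripper_force: 61.6
```

```bash
python3 -m handwheel '[{"jaw":-0.5,"dx":0,"dy":0,"dz":-0.05,"rx":0,"ry":0,"rz":0},{"jaw":-0.5,"dx":0,"dy":0,"dz":0,"rx":0,"ry":0,"rz":0},{"jaw":0.2,"dx":0,"dy":0,"dz":0.06,"rx":0,"ry":0,"rz":0},{"jaw":0.2,"dx":0,"dy":0,"dz":0.1,"rx":0,"ry":0,"rz":0},{"jaw":0.2,"dx":0,"dy":0,"dz":0.7,"rx":0,"ry":0,"rz":0},{"jaw":0.2,"dx":0,"dy":0,"dz":0.7,"rx":0,"ry":0,"rz":0},{"jaw":0.2,"dx":0,"dy":0,"dz":0,"rx":0,"ry":0,"rz":0}]'; python3 -m handwheel '[{"jaw":-0.7,"dx":0,"dy":0,"dz":0,"rx":0,"ry":0,"rz":0},{"jaw":-0.7,"dx":0,"dy":0,"dz":0,"rx":0,"ry":0,"rz":0},{"jaw":-0.7,"dx":0,"dy":0,"dz":0,"rx":0,"ry":0,"rz":0},{"jaw":-0.7,"dx":0,"dy":0,"dz":0,"rx":0,"ry":0,"rz":0}]'
```

```text
time: 11.45
eef_pos: [0.5267, 0.1298, 0.2842]
ee_rot: [0.076, 0.997, 0.0, 0.002]
ft_force: [-0.5, -0.8, -0.7]
opening: 0.0508
gripper_force: 0.0
time: 11.95
eef_pos: [0.5256, 0.1292, 0.2825]
ee_rot: [0.076, 0.997, -0.0, -0.001]
ft_force: [0.3, -2.0, 0.3]
opening: 0.0271
gripper_force: 59.2
```

Gripped at 27 mm. I'll lift, carry to the bin with a tilt, then check where the bin is.

```bash
python3 -m handwheel '[{"jaw":-0.7,"dx":0,"dy":0,"dz":0.8,"rx":0,"ry":0,"rz":0},{"jaw":-0.7,"dx":0,"dy":0,"dz":0.8,"rx":0,"ry":0,"rz":0},{"jaw":-0.7,"dx":0,"dy":0,"dz":0.8,"rx":0,"ry":0,"rz":0},{"jaw":-0.7,"dx":-0.1,"dy":-1,"dz":0,"rx":0,"ry":1,"rz":0},{"jaw":-0.7,"dx":-0.1,"dy":-1,"dz":0,"rx":0,"ry":1,"rz":0},{"jaw":-0.7,"dx":-0.1,"dy":-1,"dz":0,"rx":0,"ry":1,"rz":0},{"jaw":-0.7,"dx":-0.1,"dy":-1,"dz":0,"rx":0,"ry":1,"rz":0},{"jaw":-0.7,"dx":-0.1,"dy":-1,"dz":0,"rx":0,"ry":1,"rz":0}]'
python3 -m handwheel '[{"jaw":-0.7,"dx":0,"dy":0,"dz":0,"rx":0,"ry":0,"rz":0}]'
cat >> h.py <<'E'
def binpos():
    p=camera_params("side"); q=camera_params("top"); im=cv2.cvtColor(capture("top"),cv2.COLOR_RGB2BGR)
    m=cv2.inRange(cv2.cvtColor(im,cv2.COLOR_BGR2HSV),(0,0,0),(180,255,60)); m=cv2.morphologyEx(m,2,np.ones((3,3)))
    m[:150]=0;m[:,:200]=0;m[:,330:]=0;m[330:]=0
    c=max(cv2.findContours(m,0,2)[0],key=cv2.contourArea); b=cv2.boxPoints(cv2.minAreaRect(c))
    return im,np.array([onz(q,*x,.05)[:2] for x in b])
E
python3 - <<'E'
from h import *
im,b=binpos(); print(b.round(3).tolist(),b.mean(0)); cv2.imwrite("pics/t2.png",im)
E
```

```text
time: 12.95
eef_pos: [0.5132, 0.0038, 0.3427]
ee_rot: [0.075, 0.977, -0.015, -0.199]
ft_force: [-0.1, 0.2, 0.1]
opening: 0.0272
gripper_force: 59.3
time: 13.08
eef_pos: [0.5136, 0.0033, 0.3422]
ee_rot: [0.076, 0.977, -0.015, -0.199]
ft_force: [0.7, 0.5, -1.3]
opening: 0.0274
gripper_force: 59.3
[[0.436, 0.112], [0.548, 0.001], [0.316, -0.228], [0.212, -0.116]] [ 0.37782437 -0.05780835]
```

```bash
python3 - <<'E'
from h import *
im=cv2.cvtColor(capture("side"),cv2.COLOR_RGB2BGR); cv2.imwrite("pics/s2.png",im)
a=cv2.imread("pics/side0.png")
t=cv2.imread("pics/t2.png"); cv2.imwrite("pics/mm.png",np.hstack([crop(im,150,130,160,160,400,400),crop(t,180,130,160,160,400,400)]))
E
```

```text
(no output)
```

View pics/mm.png

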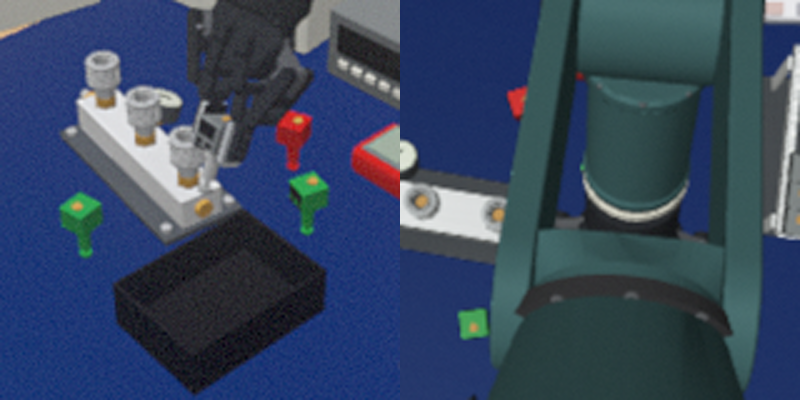

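The side view shows the bin rim corners at (115,285), (240,210) and (325,268) in the crop.

```bash
python3 - <<'E'
from h import *
p=camera_params("side")
c=[onz(p,150+x/2.5,130+y/2.5,.05) for x,y in((115,285),(240,210),(325,268))]
print(c,(c[0]+c[2])/2,np.linalg.norm(c[0]-c[1]),np.linalg.norm(c[1]-c[2]))
im=cv2.imread("pics/side0.png"); b=cv2.imread("pics/s2.png")
d=cv2.absdiff(im,b).max(2)[210:290,190:285]; print((d>40).sum())
E
```

```text
[array([0.37963235, 0.05888386, 0.05      ]), array([0.52416301, 0.05443874, 0.05      ]), array([ 0.52256478, -0.05300176,  0.05      ])] [0.45109856 0.00294105 0.05      ] 0.1445990026731485 0.10745239326694395
0
```

Bin hasn't moved; its centre is (0.451, 0.003). I'll lower and release.

```bash
python3 -m handwheel '[{"jaw":-0.7,"dx":0,"dy":0,"dz":-1,"rx":0,"ry":0,"rz":0},{"jaw":-0.7,"dx":0,"dy":0,"dz":-1,"rx":0,"ry":0,"rz":0},{"jaw":-0.7,"dx":0,"dy":0,"dz":-1,"rx":0,"ry":0,"rz":0},{"jaw":-0.7,"dx":0,"dy":0,"dz":-1,"rx":0,"ry":0,"rz":0},{"jaw":-0.7,"dx":0,"dy":0,"dz":-0.8,"rx":0,"ry":0,"rz":0},{"jaw":-0.7,"dx":0,"dy":0,"dz":-0.5,"rx":0,"ry":0,"rz":0},{"jaw":-0.7,"dx":0,"dy":0,"dz":-0.1,"rx":0,"ry":0,"rz":0}]'; python3 -m handwheel '[{"jaw":0.2,"dx":0,"dy":0,"dz":0,"rx":0,"ry":0,"rz":0},{"jaw":0.2,"dx":0,"dy":0,"dz":0,"rx":0,"ry":0,"rz":0},{"jaw":0.2,"dx":0,"dy":0,"dz":0,"rx":0,"ry":0,"rz":0},{"jaw":0.2,"dx":0,"dy":0,"dz":0.5,"rx":0,"ry":0,"rz":0},{"jaw":0.2,"dx":0,"dy":0,"dz":1,"rx":0,"ry":0,"rz":0},{"jaw":0.2,"dx":0,"dy":0,"dz":1,"rx":0,"ry":0,"rz":0},{"jaw":0.2,"dx":0,"dy":0,"dz":1,"rx":0,"ry":0,"rz":0},{"jaw":0.2,"dx":0,"dy":0,"dz":1,"rx":0,"ry":0,"rz":0}]'
```

```text
time: 14.05
eef_pos: [0.5131, 0.005, 0.2075]
ee_rot: [0.074, 0.977, -0.015, -0.198]
ft_force: [-1.1, -0.0, -1.9]
opening: 0.0273
gripper_force: 59.3
time: 15.05
eef_pos: [0.5131, 0.0044, 0.3222]
ee_rot: [0.075, 0.977, -0.015, -0.198]
ft_force: [0.3, -0.3, 1.0]
opening: 0.0513
gripper_force: 0.0
```

```bash
python3 -m handwheel '[{"jaw":0.3,"dx":-0.25,"dy":-0.9,"dz":0,"rx":0,"ry":-1,"rz":0},{"jaw":0.3,"dx":-0.25,"dy":-0.9,"dz":0,"rx":0,"ry":-1,"rz":0},{"jaw":0.3,"dx":-0.25,"dy":-0.9,"dz":0,"rx":0,"ry":-1,"rz":0},{"jaw":0.3,"dx":-0.25,"dy":-0.9,"dz":0,"rx":0,"ry":-1,"rz":0},{"jaw":0.3,"dx":-0.25,"dy":-0.9,"dz":0,"rx":0,"ry":-1,"rz":0},{"jaw":0.3,"dx":-0.25,"dy":-0.9,"dz":0,"rx":0,"ry":0,"rz":1},{"jaw":0.3,"dx":-0.25,"dy":-0.9,"dz":0,"rx":-0.06,"ry":-0.87,"rz":0},{"jaw":0.3,"dx":-0.25,"dy":-0.9,"dz":0,"rx":-0.06,"ry":-0.87,"rz":0}]'
python3 -m handwheel '[{"jaw":0.3,"dx":0,"dy":0,"dz":-0.4,"rx":-0.06,"ry":-0.87,"rz":0},{"jaw":0.3,"dx":0,"dy":0,"dz":-0.4,"rx":-0.06,"ry":-0.87,"rz":0},{"jaw":0.3,"dx":0,"dy":0,"dz":0,"rx":0,"ry":0,"rz":0}]'
python3 - <<'E'
from h import *
p,im=wpic("w6"); cv2.imwrite("pics/w6b.png",np.hstack([crop(im,130,130,240,240,500,500),crop(cv2.cvtColor(capture("top"),cv2.COLOR_RGB2BGR),235,190,70,120,290,500)]))
from scipy.spatial.transform import Rotation as Q
s=manip.sense();print(s["eef_pos"],Q.from_quat(s["ee_rot"]).as_matrix().round(3))
for d in((.5213,-.1807,.091),(.5486,-.1826,.098),(.575,-.1843,.106)): print(proj(p,d))
E
```

```text
time: 16.05
eef_pos: [0.463, -0.1763, 0.3214]
ee_rot: [0.036, 0.997, -0.003, 0.071]
ft_force: [-0.0, -0.9, 0.1]
opening: 0.0554
gripper_force: 0.0
time: 16.42
eef_pos: [0.4623, -0.1753, 0.3004]
ee_rot: [0.036, 0.99, -0.004, 0.138]
ft_force: [-1.0, -0.6, 0.2]
opening: 0.0553
gripper_force: 0.0
[ 0.4632811  -0.17561435  0.30109027] [[-0.959  0.072  0.274]
 [ 0.07   0.997 -0.019]
 [-0.275  0.001 -0.962]]
[251.80255336 220.99179907]
[252.10128048 257.46704079]
[252.54668168 291.09173116]
```

View pics/w6b.png

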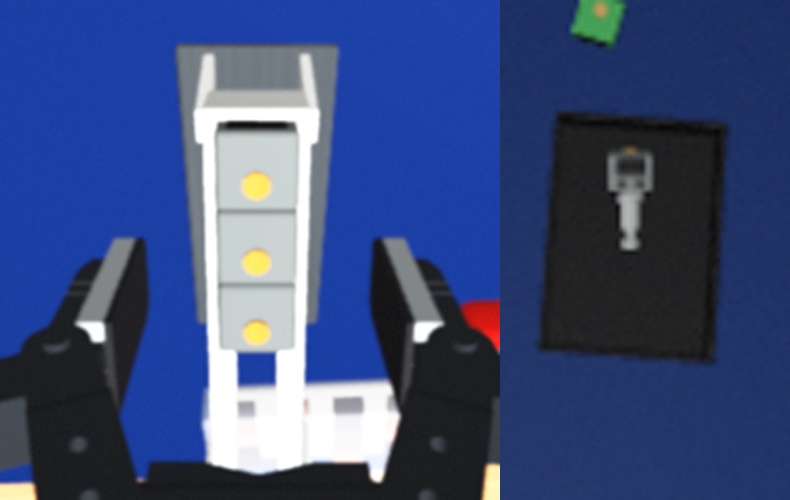

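The tested sensor lies well inside the bin. The fresh_1 top face is centred at about (253,212), and its dot is about 5.5 mm up-lane of that centre. The finger midline is near column 255.

```bash
python3 -m handwheel '[{"jaw":0.3,"dx":-0.28,"dy":-0.04,"dz":-0.16,"rx":0,"ry":0,"rz":0},{"jaw":0.3,"dx":0.17,"dy":-0.01,"dz":-0.58,"rx":0,"ry":0,"rz":0},{"jaw":0.3,"dx":0.17,"dy":-0.01,"dz":-0.58,"rx":0,"ry":0,"rz":0},{"jaw":0.3,"dx":0.16,"dy":-0.01,"dz":-0.58,"rx":0,"ry":0,"rz":0},{"jaw":0.3,"dx":0.16,"dy":-0.01,"dz":-0.56,"rx":0,"ry":0,"rz":0},{"jaw":0.3,"dx":0,"dy":0,"dz":0,"rx":0,"ry":0,"rz":0}]'; python3 -m handwheel '[{"jaw":-0.7,"dx":0,"dy":0,"dz":0,"rx":0,"ry":0,"rz":0},{"jaw":-0.7,"dx":0,"dy":0,"dz":0,"rx":0,"ry":0,"rz":0},{"jaw":-0.7,"dx":0,"dy":0,"dz":0,"rx":0,"ry":0,"rz":0},{"jaw":-0.7,"dx":0,"dy":0,"dz":0,"rx":0,"ry":0,"rz":0}]'
python3 - <<'E'
from h import *
p,im=wpic("w7"); cv2.imwrite("pics/w7b.png",np.hstack([crop(im,130,130,240,240,400,400),crop(cv2.cvtColor(capture("side"),cv2.COLOR_RGB2BGR),290,190,90,90,400,400)]))
E
```

```text
time: 17.27
eef_pos: [0.4727, -0.1773, 0.2373]
ee_rot: [0.036, 0.99, -0.004, 0.138]
ft_force: [0.4, -0.4, 0.1]
opening: 0.0555
gripper_force: 0.0
time: 17.77
eef_pos: [0.4728, -0.1776, 0.2394]
ee_rot: [0.036, 0.99, -0.005, 0.139]
ft_force: [-1.2, 1.0, 5.2]
opening: 0.0263
gripper_force: 59.4
```

View pics/w7b.png

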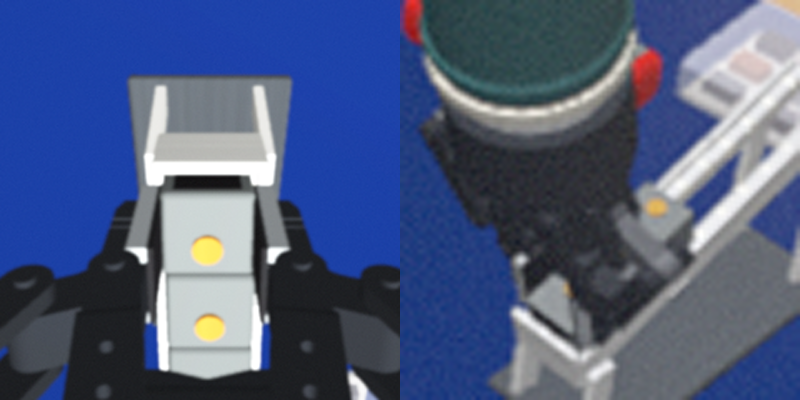

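The picture looks like a grip on fresh_1, with the pad edge close to the housing's front edge. I'll lift along its own z and check.

```bash
python3 -m handwheel '[{"jaw":-0.7,"dx":-0.09,"dy":0.01,"dz":0.31,"rx":0,"ry":0,"rz":0},{"jaw":-0.7,"dx":-0.18,"dy":0.01,"dz":0.62,"rx":0,"ry":0,"rz":0},{"jaw":-0.7,"dx":-0.18,"dy":0.01,"dz":0.62,"rx":0,"ry":0,"rz":0},{"jaw":-0.7,"dx":-0.18,"dy":0.01,"dz":0.62,"rx":0,"ry":0,"rz":0},{"jaw":-0.7,"dx":0,"dy":0,"dz":1,"rx":0,"ry":0,"rz":0},{"jaw":-0.7,"dx":0,"dy":0,"dz":0.8,"rx":0,"ry":0,"rz":0},{"jaw":-0.7,"dx":0,"dy":0,"dz":0,"rx":0,"ry":0,"rz":0}]'
python3 - <<'E'
from h import *
p,im=wpic("w8"); cv2.imwrite("pics/w8b.png",np.hstack([crop(im,130,130,240,240,400,400),crop(cv2.cvtColor(capture("side"),cv2.COLOR_RGB2BGR),290,180,100,100,400,400)]))
E
```

```text
time: 18.75
eef_pos: [0.4571, -0.1768, 0.3402]
ee_rot: [0.036, 0.989, -0.006, 0.141]
ft_force: [-0.3, -0.5, -1.1]
opening: 0.0267
gripper_force: 59.3
```

View pics/w8b.png

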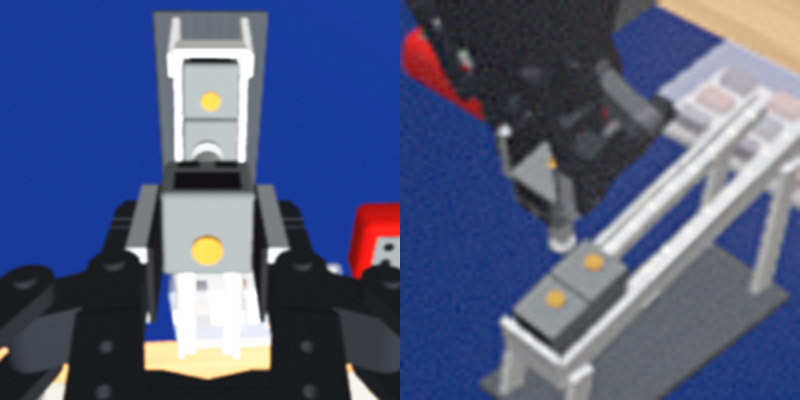

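fresh_1 is held squarely and the other two have rolled down to the stop. Next I'll measure where the sensor sits in the tool frame.

```bash
cat >> h.py <<'E'
from scipy.spatial.transform import Rotation as Q
def toolpt(p,u,v,dep,pos,rot):
    "tool-frame point where pixel ray meets plane tool z=dep"
    c,d=ray(p,u,v); M=Q.from_quat(rot).as_matrix(); c=M.T@(c-pos); d=M.T@d; return c+d*(dep-c[2])/d[2]
def held(name):
    s=manip.sense(); p,im=wpic(name); hsv=cv2.cvtColor(im,cv2.COLOR_BGR2HSV)
    m=cv2.inRange(hsv,(12,90,110),(30,255,255)); m[:250]=0;m[320:]=0;m[:,:225]=0;m[:,290:]=0
    k,l,st,c=cv2.connectedComponentsWithStats(m); i=1+st[1:,4].argmax(); return c[i],toolpt(p,*c[i],.156,s["eef_pos"],s["ee_rot"])
E
python3 - <<'E'
from h import *
s=manip.sense();p,_=wpic("w9")
g=lambda x,y:(130+x*.6,130+y*.6)
for q in((163,192),(253,192),(248,272),(164,272)): print(toolpt(p,*g(*q),.156,s["eef_pos"],s["ee_rot"]).round(4))
print("dot",held("w9"))
E
```

```text
[ 0.0151 -0.012   0.156 ]
[0.0151 0.013  0.156 ]
[-0.0112  0.0123  0.156 ]
[-0.0112 -0.0125  0.156 ]
dot (array([254.00787402, 279.76377953]), array([-3.54411512e-03,  1.25177890e-04,  1.56000000e-01]))
```

```bash
python3 -m handwheel '[{"jaw":-0.7,"dx":0.2,"dy":1,"dz":0.25,"rx":0.06,"ry":0.87,"rz":0},{"jaw":-0.7,"dx":0.2,"dy":1,"dz":0.25,"rx":0.06,"ry":0.87,"rz":0},{"jaw":-0.7,"dx":0.2,"dy":1,"dz":0.25,"rx":0.06,"ry":0.87,"rz":0},{"jaw":-0.7,"dx":0.2,"dy":1,"dz":0.25,"rx":0.06,"ry":0.87,"rz":0},{"jaw":-0.7,"dx":0.2,"dy":1,"dz":0,"rx":0,"ry":0,"rz":0},{"jaw":-0.7,"dx":0.2,"dy":1,"dz":0,"rx":0,"ry":0,"rz":0},{"jaw":-0.7,"dx":0.2,"dy":1,"dz":0,"rx":0,"ry":0,"rz":0},{"jaw":-0.7,"dx":0.2,"dy":1,"dz":0,"rx":0,"ry":0,"rz":0}]'
python3 -m handwheel '[{"jaw":-0.7,"dx":0.2,"dy":1,"dz":0,"rx":0,"ry":0,"rz":0},{"jaw":-0.7,"dx":0.2,"dy":1,"dz":0,"rx":0,"ry":0,"rz":0},{"jaw":-0.7,"dx":0.2,"dy":1,"dz":0,"rx":0,"ry":0,"rz":0},{"jaw":-0.7,"dx":0.2,"dy":1,"dz":0,"rx":0,"ry":0,"rz":0},{"jaw":-0.7,"dx":0.2,"dy":1,"dz":0,"rx":0,"ry":0,"rz":0},{"jaw":-0.7,"dx":0.2,"dy":1,"dz":0,"rx":0,"ry":0,"rz":0},{"jaw":-0.7,"dx":0.2,"dy":1,"dz":0,"rx":0,"ry":0,"rz":0},{"jaw":-0.7,"dx":0.2,"dy":1,"dz":0,"rx":0,"ry":0,"rz":0}]'
python3 -m handwheel '[{"jaw":-0.7,"dx":0.18,"dy":0.82,"dz":0,"rx":0,"ry":0,"rz":0},{"jaw":-0.7,"dx":0.18,"dy":0.82,"dz":0,"rx":0,"ry":0,"rz":0},{"jaw":-0.7,"dx":0.18,"dy":0.82,"dz":0,"rx":0,"ry":0,"rz":0},{"jaw":-0.7,"dx":0,"dy":0,"dz":0,"rx":0,"ry":0,"rz":0},{"jaw":-0.7,"dx":0,"dy":0,"dz":0,"rx":0,"ry":0,"rz":0}]'
python3 - <<'E'
from h import *
s=manip.sense();print(s["eef_pos"],Q.from_quat(s["ee_rot"]).as_matrix().round(4))
print(held("w10"))
E
```

```text
time: 19.95
eef_pos: [0.4968, 0.0243, 0.362]
ee_rot: [0.036, 0.999, 0.0, -0.001]
ft_force: [-0.0, -0.4, -1.4]
opening: 0.0264
gripper_force: 59.3
time: 20.95
eef_pos: [0.5368, 0.2242, 0.3618]
ee_rot: [0.036, 0.999, -0.0, -0.001]
ft_force: [-0.0, -0.3, -1.4]
opening: 0.0265
gripper_force: 59.3
time: 21.58
eef_pos: [0.5504, 0.2848, 0.363]
ee_rot: [0.036, 0.999, -0.0, -0.0]
ft_force: [0.1, 0.9, -0.9]
opening: 0.0263
gripper_force: 59.4
[0.55040831 0.28477652 0.36302106] [[-9.974e-01  7.220e-02 -4.000e-04]
 [ 7.220e-02  9.974e-01 -7.000e-04]
 [ 4.000e-04 -8.000e-04 -1.000e+00]]
(array([254.        , 279.73863636]), array([-3.24838233e-03,  8.40291066e-05,  1.56000000e-01]))
```

```bash
python3 -m handwheel '[{"jaw":-0.7,"dx":0,"dy":0,"dz":-0.7,"rx":0,"ry":0,"rz":0},{"jaw":-0.7,"dx":0,"dy":0,"dz":-0.5,"rx":0,"ry":0,"rz":0},{"jaw":-0.7,"dx":0,"dy":0,"dz":-0.4,"rx":0,"ry":0,"rz":0},{"jaw":-0.7,"dx":0,"dy":0,"dz":-0.3,"rx":0,"ry":0,"rz":0},{"jaw":-0.7,"dx":0,"dy":0,"dz":0,"rx":0,"ry":0,"rz":0}]'; python3 -m handwheel '[{"jaw":-0.7,"dx":0,"dy":0,"dz":-0.2,"rx":0,"ry":0,"rz":0},{"jaw":-0.7,"dx":0,"dy":0,"dz":-0.2,"rx":0,"ry":0,"rz":0},{"jaw":-0.7,"dx":0,"dy":0,"dz":0,"rx":0,"ry":0,"rz":0}]'; python3 -m handwheel '[{"jaw":-0.7,"dx":0,"dy":0,"dz":-0.2,"rx":0,"ry":0,"rz":0},{"jaw":-0.7,"dx":0,"dy":0,"dz":0,"rx":0,"ry":0,"rz":0}]'
```

```text
time: 22.25
eef_pos: [0.5503, 0.2848, 0.3148]
ee_rot: [0.036, 0.999, -0.0, -0.001]
ft_force: [0.2, 0.0, -1.2]
opening: 0.0265
gripper_force: 59.4
time: 22.62
eef_pos: [0.5503, 0.2849, 0.3057]
ee_rot: [0.036, 0.999, -0.0, -0.0]
ft_force: [-1.7, -0.2, -0.9]
opening: 0.0263
gripper_force: 60.0
time: 22.88
eef_pos: [0.5504, 0.2849, 0.3]
ee_rot: [0.036, 0.999, -0.0, -0.0]
ft_force: [-1.6, 0.1, -2.9]
opening: 0.0263
gripper_force: 59.9
```

```bash
python3 -m handwheel '[{"jaw":-0.7,"dx":0,"dy":0,"dz":-0.2,"rx":0,"ry":0,"rz":0},{"jaw":-0.7,"dx":0,"dy":0,"dz":-0.12,"rx":0,"ry":0,"rz":0},{"jaw":-0.7,"dx":0,"dy":0,"dz":0,"rx":0,"ry":0,"rz":0}]'; python3 -m handwheel '[{"jaw":-0.7,"dx":0,"dy":0,"dz":-0.12,"rx":0,"ry":0,"rz":0},{"jaw":-0.7,"dx":0,"dy":0,"dz":0,"rx":0,"ry":0,"rz":0}]';python3 -m handwheel '[{"jaw":-0.7,"dx":0,"dy":0,"dz":-0.1,"rx":0,"ry":0,"rz":0},{"jaw":-0.7,"dx":0,"dy":0,"dz":0,"rx":0,"ry":0,"rz":0}]'
```

```text
time: 23.25
eef_pos: [0.55, 0.2851, 0.2924]
ee_rot: [0.036, 0.999, 0.0, -0.001]
ft_force: [-4.3, 0.1, 1.2]
opening: 0.0268
gripper_force: 60.2
time: 23.5
eef_pos: [0.5503, 0.285, 0.2898]
ee_rot: [0.036, 0.999, -0.0, -0.0]
ft_force: [-4.6, 0.6, 4.0]
opening: 0.026
gripper_force: 60.6
time: 23.75
eef_pos: [0.5503, 0.285, 0.2875]
ee_rot: [0.036, 0.999, -0.0, -0.0]
ft_force: [-5.2, 0.1, 5.5]
opening: 0.0263
gripper_force: 60.8
```

```bash
python3 -m handwheel '[{"jaw":-0.7,"dx":0,"dy":0,"dz":-0.1,"rx":0,"ry":0,"rz":0},{"jaw":-0.7,"dx":0,"dy":0,"dz":0,"rx":0,"ry":0,"rz":0}]'; python3 -m handwheel '[{"jaw":-0.7,"dx":0,"dy":0,"dz":-0.08,"rx":0,"ry":0,"rz":0},{"jaw":-0.7,"dx":0,"dy":0,"dz":0,"rx":0,"ry":0,"rz":0}]';python3 -m handwheel '[{"jaw":-0.7,"dx":0,"dy":0,"dz":-0.08,"rx":0,"ry":0,"rz":0},{"jaw":-0.7,"dx":0,"dy":0,"dz":0,"rx":0,"ry":0,"rz":0}]'
```

```text
time: 24.0
eef_pos: [0.5504, 0.285, 0.2868]
ee_rot: [0.036, 0.999, 0.0, 0.0]
ft_force: [-8.7, -1.1, 17.8]
opening: 0.0269
gripper_force: 62.4
time: 24.25
eef_pos: [0.5504, 0.285, 0.2866]
ee_rot: [0.036, 0.999, 0.0, 0.001]
ft_force: [-13.3, -3.5, 32.0]
opening: 0.0262
gripper_force: 64.0
time: 24.5
eef_pos: [0.5503, 0.285, 0.2864]
ee_rot: [0.036, 0.999, 0.0, 0.001]
ft_force: [-15.3, -4.5, 44.7]
opening: 0.0267
gripper_force: 65.6
```

```bash
python3 -m handwheel '[{"jaw":-0.7,"dx":0,"dy":0,"dz":0.2,"rx":0,"ry":0,"rz":0},{"jaw":-0.7,"dx":0,"dy":0,"dz":0.16,"rx":0,"ry":0,"rz":0},{"jaw":-0.7,"dx":0,"dy":0,"dz":0,"rx":0,"ry":0,"rz":0}]'; python3 -m handwheel '[{"jaw":-0.7,"dx":0,"dy":0,"dz":0.1,"rx":0,"ry":0,"rz":0},{"jaw":-0.7,"dx":0,"dy":0,"dz":0,"rx":0,"ry":0,"rz":0}]'
```

```text
time: 24.88
eef_pos: [0.5504, 0.285, 0.2899]
ee_rot: [0.036, 0.999, -0.0, -0.0]
ft_force: [-7.0, 0.2, 7.1]
opening: 0.0262
gripper_force: 61.8
time: 25.12
eef_pos: [0.5504, 0.2849, 0.2905]
ee_rot: [0.036, 0.999, -0.0, -0.001]
ft_force: [-0.6, 2.1, -13.0]
opening: 0.0265
gripper_force: 61.2
```

Locked: the tug meets resistance after about 4 mm. I'll release and go back to the lane.

```bash
python3 -m handwheel '[{"jaw":-0.7,"dx":0,"dy":0,"dz":-0.06,"rx":0,"ry":0,"rz":0},{"jaw":0.3,"dx":0,"dy":0,"dz":0,"rx":0,"ry":0,"rz":0},{"jaw":0.3,"dx":0,"dy":0,"dz":0,"rx":0,"ry":0,"rz":0},{"jaw":0.3,"dx":0,"dy":0,"dz":0,"rx":0,"ry":0,"rz":0},{"jaw":0.3,"dx":0,"dy":0,"dz":1,"rx":0,"ry":0,"rz":0},{"jaw":0.3,"dx":0,"dy":0,"dz":1,"rx":0,"ry":0,"rz":0},{"jaw":0.3,"dx":-0.2,"dy":-1,"dz":0.6,"rx":0,"ry":0,"rz":0},{"jaw":0.3,"dx":-0.2,"dy":-1,"dz":0,"rx":0,"ry":0,"rz":0}]'
python3 -m handwheel '[{"jaw":0.3,"dx":-0.2,"dy":-1,"dz":0,"rx":0,"ry":0,"rz":0},{"jaw":0.3,"dx":-0.2,"dy":-1,"dz":0,"rx":0,"ry":0,"rz":0},{"jaw":0.3,"dx":-0.2,"dy":-1,"dz":0,"rx":0,"ry":0,"rz":0},{"jaw":0.3,"dx":-0.2,"dy":-1,"dz":0,"rx":0,"ry":0,"rz":0},{"jaw":0.3,"dx":-0.2,"dy":-1,"dz":0,"rx":0,"ry":0,"rz":0},{"jaw":0.3,"dx":-0.2,"dy":-1,"dz":0,"rx":0,"ry":0,"rz":0},{"jaw":0.3,"dx":-0.2,"dy":-1,"dz":0,"rx":0,"ry":0,"rz":0},{"jaw":0.3,"dx":-0.2,"dy":-1,"dz":0,"rx":0,"ry":0,"rz":0}]'
python3 -m handwheel '[{"jaw":0.3,"dx":-0.2,"dy":-1,"dz":0,"rx":0,"ry":0,"rz":0},{"jaw":0.3,"dx":-0.2,"dy":-1,"dz":0,"rx":0,"ry":0,"rz":0},{"jaw":0.3,"dx":-0.2,"dy":-1,"dz":0,"rx":0,"ry":0,"rz":0},{"jaw":0.3,"dx":-0.2,"dy":-1,"dz":0,"rx":0,"ry":0,"rz":0},{"jaw":0.3,"dx":-0.2,"dy":-1,"dz":0,"rx":-0.06,"ry":-0.87,"rz":0},{"jaw":0.3,"dx":-0.2,"dy":-1,"dz":0,"rx":-0.06,"ry":-0.87,"rz":0},{"jaw":0.3,"dx":-0.2,"dy":-1,"dz":0,"rx":-0.06,"ry":-0.87,"rz":0},{"jaw":0.3,"dx":-0.2,"dy":-1,"dz":0,"rx":-0.06,"ry":-0.87,"rz":0}]'
python3 -m handwheel '[{"jaw":0.3,"dx":0,"dy":-0.45,"dz":-0.6,"rx":0,"ry":0,"rz":0},{"jaw":0.3,"dx":0,"dy":0,"dz":0,"rx":0,"ry":0,"rz":0},{"jaw":0.3,"dx":0,"dy":0,"dz":0,"rx":0,"ry":0,"rz":0}]'
python3 - <<'E'
from h import *
s=manip.sense();p=s["eef_pos"];M=Q.from_quat(s["ee_rot"]).as_matrix();print(p,M[:,2].round(3),M[:,1].round(3))
T=np.array([.4728,-.1776,.2394]); H=T-.05*np.array([.275,-.019,-.961]); print("to hover",(H-p)/.025,"then",(T-H)/.025)
E
```

```text
time: 26.12
eef_pos: [0.5407, 0.2337, 0.3573]
ee_rot: [0.036, 0.999, 0.0, 0.001]
ft_force: [0.7, -0.2, -0.7]
opening: 0.0558
gripper_force: 0.0
time: 27.12
eef_pos: [0.4995, 0.0332, 0.3557]
ee_rot: [0.036, 0.999, -0.0, -0.0]
ft_force: [-0.3, 0.2, -0.4]
opening: 0.0554
gripper_force: 0.0
time: 28.12
eef_pos: [0.4592, -0.1663, 0.3558]
ee_rot: [0.036, 0.989, -0.005, 0.14]
ft_force: [0.1, 0.4, 0.2]
opening: 0.0555
gripper_force: 0.0
time: 28.5
eef_pos: [0.4605, -0.1758, 0.3401]
ee_rot: [0.036, 0.99, -0.004, 0.138]
ft_force: [0.9, 0.3, -0.0]
opening: 0.0553
gripper_force: 0.0
[ 0.4604507  -0.17581354  0.34013733] [ 0.273 -0.018 -0.962] [0.072 0.997 0.002]
to hover [-0.05602818 -0.03345821 -2.10749329] then [ 0.55  -0.038 -1.922]
```

```bash
python3 - <<'E'
from h import *
p,im=wpic("w11"); m=cv2.inRange(cv2.cvtColor(im,cv2.COLOR_BGR2HSV),(15,110,150),(30,255,255))
k,l,st,c=cv2.connectedComponentsWithStats(m); print([(c[i].round(1).tolist(),int(st[i,4])) for i in range(1,k) if st[i,4]>15 and 200<c[i][0]<300])
print(proj(p,(.5203,-.18,.091)),proj(p,(.5476,-.182,.098)))
E
python3 -m handwheel '[{"jaw":0.3,"dx":-0.02,"dy":-0.01,"dz":-0.7,"rx":0,"ry":0,"rz":0},{"jaw":0.3,"dx":-0.02,"dy":-0.01,"dz":-0.7,"rx":0,"ry":0,"rz":0},{"jaw":0.3,"dx":-0.02,"dy":-0.01,"dz":-0.7,"rx":0,"ry":0,"rz":0},{"jaw":0.3,"dx":0,"dy":0,"dz":0,"rx":0,"ry":0,"rz":0}]'
```

```text
[([253.5, 188.6], 89), ([253.4, 221.3], 84), ([251.0, 353.0], 141)]
[253.63523126 189.32178507] [253.65594982 222.15903281]
time: 29.05
eef_pos: [0.4588, -0.1761, 0.2873]
ee_rot: [0.035, 0.99, -0.004, 0.138]
ft_force: [-0.3, -0.4, 0.5]
opening: 0.0553
gripper_force: 0.0
```

```bash
python3 -m handwheel '[{"jaw":0.3,"dx":0.18,"dy":-0.01,"dz":-0.64,"rx":0,"ry":0,"rz":0},{"jaw":0.3,"dx":0.18,"dy":-0.01,"dz":-0.64,"rx":0,"ry":0,"rz":0},{"jaw":0.3,"dx":0.18,"dy":-0.01,"dz":-0.62,"rx":0,"ry":0,"rz":0},{"jaw":0.3,"dx":0,"dy":0,"dz":0,"rx":0,"ry":0,"rz":0},{"jaw":-0.7,"dx":0,"dy":0,"dz":0,"rx":0,"ry":0,"rz":0},{"jaw":-0.7,"dx":0,"dy":0,"dz":0,"rx":0,"ry":0,"rz":0},{"jaw":-0.7,"dx":0,"dy":0,"dz":0,"rx":0,"ry":0,"rz":0},{"jaw":-0.7,"dx":0,"dy":0,"dz":0,"rx":0,"ry":0,"rz":0}]'
python3 -m handwheel '[{"jaw":-0.7,"dx":-0.09,"dy":0.01,"dz":0.31,"rx":0,"ry":0,"rz":0},{"jaw":-0.7,"dx":-0.18,"dy":0.01,"dz":0.62,"rx":0,"ry":0,"rz":0},{"jaw":-0.7,"dx":-0.18,"dy":0.01,"dz":0.62,"rx":0,"ry":0,"rz":0},{"jaw":-0.7,"dx":-0.18,"dy":0.01,"dz":0.62,"rx":0,"ry":0,"rz":0},{"jaw":-0.7,"dx":0,"dy":0,"dz":1,"rx":0,"ry":0,"rz":0},{"jaw":-0.7,"dx":0,"dy":0,"dz":1,"rx":0,"ry":0,"rz":0},{"jaw":-0.7,"dx":0,"dy":0,"dz":0.6,"rx":0,"ry":0,"rz":0},{"jaw":-0.7,"dx":0,"dy":0,"dz":0,"rx":0,"ry":0,"rz":0}]'
python3 - <<'E'
from h import *
print(manip.sense()["eef_pos"],held("w12"))
E
```

```text
time: 30.05
eef_pos: [0.4726, -0.1779, 0.2414]
ee_rot: [0.036, 0.99, -0.005, 0.14]
ft_force: [-2.5, 0.9, 6.0]
opening: 0.0262
gripper_force: 59.2
time: 31.05
eef_pos: [0.4566, -0.1769, 0.3616]
ee_rot: [0.036, 0.989, -0.005, 0.14]
ft_force: [0.9, -0.3, -0.9]
opening: 0.0263
gripper_force: 59.4
[ 0.45657195 -0.1768996   0.36162904] (array([253.9437751 , 276.70682731]), array([-1.86842586e-03,  4.35482355e-05,  1.56000000e-01]))
```

```bash
python3 -m handwheel '[{"jaw":-0.7,"dx":0.2,"dy":0.96,"dz":0,"rx":0.06,"ry":0.87,"rz":0},{"jaw":-0.7,"dx":0.2,"dy":0.96,"dz":0,"rx":0.06,"ry":0.87,"rz":0},{"jaw":-0.7,"dx":0.2,"dy":0.96,"dz":0,"rx":0.06,"ry":0.87,"rz":0},{"jaw":-0.7,"dx":0.2,"dy":0.96,"dz":0,"rx":0.06,"ry":0.87,"rz":0},{"jaw":-0.7,"dx":0.2,"dy":0.96,"dz":0,"rx":0,"ry":0,"rz":0},{"jaw":-0.7,"dx":0.2,"dy":0.96,"dz":0,"rx":0,"ry":0,"rz":0},{"jaw":-0.7,"dx":0.2,"dy":0.96,"dz":0,"rx":0,"ry":0,"rz":0},{"jaw":-0.7,"dx":0.2,"dy":0.96,"dz":0,"rx":0,"ry":0,"rz":0}]'
python3 -m handwheel '[{"jaw":-0.7,"dx":0.2,"dy":0.96,"dz":0,"rx":0,"ry":0,"rz":0},{"jaw":-0.7,"dx":0.2,"dy":0.96,"dz":0,"rx":0,"ry":0,"rz":0},{"jaw":-0.7,"dx":0.2,"dy":0.96,"dz":0,"rx":0,"ry":0,"rz":0},{"jaw":-0.7,"dx":0.2,"dy":0.96,"dz":0,"rx":0,"ry":0,"rz":0},{"jaw":-0.7,"dx":0.2,"dy":0.96,"dz":0,"rx":0,"ry":0,"rz":0},{"jaw":-0.7,"dx":0.2,"dy":0.96,"dz":0,"rx":0,"ry":0,"rz":0},{"jaw":-0.7,"dx":0.2,"dy":0.96,"dz":0,"rx":0,"ry":0,"rz":0},{"jaw":-0.7,"dx":0.2,"dy":0.96,"dz":0,"rx":0,"ry":0,"rz":0}]'
python3 -m handwheel '[{"jaw":-0.7,"dx":0.04,"dy":-0.04,"dz":0,"rx":0,"ry":0,"rz":0},{"jaw":-0.7,"dx":0,"dy":0,"dz":0,"rx":0,"ry":0,"rz":0},{"jaw":-0.7,"dx":0,"dy":0,"dz":0,"rx":0,"ry":0,"rz":0}]'
```

```text
time: 32.1
eef_pos: [0.4962, 0.016, 0.3589]
ee_rot: [0.036, 0.999, -0.0, -0.001]
ft_force: [-0.1, 0.2, -0.9]
opening: 0.0263
gripper_force: 59.5
time: 33.1
eef_pos: [0.5363, 0.2077, 0.3587]
ee_rot: [0.036, 0.999, -0.0, -0.001]
ft_force: [0.0, -0.4, -1.8]
opening: 0.0259
gripper_force: 59.5
time: 33.48
eef_pos: [0.5374, 0.2053, 0.3596]
ee_rot: [0.037, 0.999, -0.0, -0.001]
ft_force: [-0.8, -0.0, -1.2]
opening: 0.0264
gripper_force: 59.6
```

```bash
python3 -m handwheel '[{"jaw":-0.7,"dx":0.01,"dy":0.03,"dz":-0.7,"rx":0,"ry":0,"rz":0},{"jaw":-0.7,"dx":0,"dy":0,"dz":-0.5,"rx":0,"ry":0,"rz":0},{"jaw":-0.7,"dx":0,"dy":0,"dz":-0.3,"rx":0,"ry":0,"rz":0},{"jaw":-0.7,"dx":0,"dy":0,"dz":-0.2,"rx":0,"ry":0,"rz":0},{"jaw":-0.7,"dx":0,"dy":0,"dz":-0.2,"rx":0,"ry":0,"rz":0},{"jaw":-0.7,"dx":0,"dy":0,"dz":0,"rx":0,"ry":0,"rz":0}]'; python3 -m handwheel '[{"jaw":-0.7,"dx":0,"dy":0,"dz":-0.2,"rx":0,"ry":0,"rz":0},{"jaw":-0.7,"dx":0,"dy":0,"dz":-0.2,"rx":0,"ry":0,"rz":0},{"jaw":-0.7,"dx":0,"dy":0,"dz":0,"rx":0,"ry":0,"rz":0}]'
```

```text
time: 34.22
eef_pos: [0.5376, 0.2067, 0.3122]
ee_rot: [0.036, 0.999, -0.0, -0.001]
ft_force: [-1.4, -1.7, -1.6]
opening: 0.0264
gripper_force: 59.7
time: 34.6
eef_pos: [0.5377, 0.2068, 0.3017]
ee_rot: [0.036, 0.999, -0.0, -0.001]
ft_force: [-1.7, -1.6, -2.0]
opening: 0.0263
gripper_force: 59.6
```

```bash
python3 -m handwheel '[{"jaw":-0.7,"dx":0,"dy":0,"dz":-0.16,"rx":0,"ry":0,"rz":0},{"jaw":-0.7,"dx":0,"dy":0,"dz":0,"rx":0,"ry":0,"rz":0}]'
```

```text
time: 34.85
eef_pos: [0.5376, 0.2068, 0.2982]
ee_rot: [0.036, 0.999, -0.0, -0.001]
ft_force: [-3.5, -1.8, 1.6]
opening: 0.0264
gripper_force: 60.0
```

Inserting smoothly; keep pressing.

```bash
python3 -m handwheel '[{"jaw":-0.7,"dx":0,"dy":0,"dz":-0.15,"rx":0,"ry":0,"rz":0},{"jaw":-0.7,"dx":0,"dy":0,"dz":-0.15,"rx":0,"ry":0,"rz":0},{"jaw":-0.7,"dx":0,"dy":0,"dz":0,"rx":0,"ry":0,"rz":0}]'; python3 -m handwheel '[{"jaw":-0.7,"dx":0,"dy":0,"dz":-0.1,"rx":0,"ry":0,"rz":0},{"jaw":-0.7,"dx":0,"dy":0,"dz":0,"rx":0,"ry":0,"rz":0}]';python3 -m handwheel '[{"jaw":-0.7,"dx":0,"dy":0,"dz":-0.08,"rx":0,"ry":0,"rz":0},{"jaw":-0.7,"dx":0,"dy":0,"dz":0,"rx":0,"ry":0,"rz":0}]'
```

```text
time: 35.22
eef_pos: [0.5376, 0.2067, 0.2909]
ee_rot: [0.036, 0.999, -0.0, -0.0]
ft_force: [-3.9, -3.0, 2.8]
opening: 0.0265
gripper_force: 60.3
time: 35.48
eef_pos: [0.5377, 0.2067, 0.2889]
ee_rot: [0.036, 0.999, -0.0, -0.0]
ft_force: [-5.1, -3.0, 7.3]
opening: 0.0263
gripper_force: 60.7
time: 35.72
eef_pos: [0.5378, 0.2067, 0.2888]
ee_rot: [0.036, 0.999, -0.0, 0.0]
ft_force: [-8.7, -4.0, 21.9]
opening: 0.0263
gripper_force: 62.5
```

```bash
python3 -m handwheel '[{"jaw":-0.7,"dx":0,"dy":0,"dz":-0.08,"rx":0,"ry":0,"rz":0},{"jaw":-0.7,"dx":0,"dy":0,"dz":0,"rx":0,"ry":0,"rz":0},{"jaw":-0.7,"dx":0,"dy":0,"dz":0.15,"rx":0,"ry":0,"rz":0},{"jaw":-0.7,"dx":0,"dy":0,"dz":0.17,"rx":0,"ry":0,"rz":0},{"jaw":-0.7,"dx":0,"dy":0,"dz":0,"rx":0,"ry":0,"rz":0}]'; python3 -m handwheel '[{"jaw":-0.7,"dx":0,"dy":0,"dz":0.1,"rx":0,"ry":0,"rz":0},{"jaw":-0.7,"dx":0,"dy":0,"dz":0,"rx":0,"ry":0,"rz":0}]'
```

```text
time: 36.35
eef_pos: [0.5376, 0.2067, 0.2922]
ee_rot: [0.036, 0.999, -0.0, -0.001]
ft_force: [-4.5, -3.0, 2.3]
opening: 0.0261
gripper_force: 63.2
time: 36.6
eef_pos: [0.5375, 0.2067, 0.2927]
ee_rot: [0.036, 0.999, -0.0, -0.001]
ft_force: [-0.2, -1.8, -23.5]
opening: 0.0263
gripper_force: 61.9
```

Locked. Going back for the third sensor.

```bash
python3 -m handwheel '[{"jaw":-0.7,"dx":0,"dy":0,"dz":-0.1,"rx":0,"ry":0,"rz":0},{"jaw":0.3,"dx":0,"dy":0,"dz":0,"rx":0,"ry":0,"rz":0},{"jaw":0.3,"dx":0,"dy":0,"dz":0,"rx":0,"ry":0,"rz":0},{"jaw":0.3,"dx":0,"dy":0,"dz":0,"rx":0,"ry":0,"rz":0},{"jaw":0.3,"dx":0,"dy":0,"dz":1,"rx":0,"ry":0,"rz":0},{"jaw":0.3,"dx":0,"dy":0,"dz":1,"rx":0,"ry":0,"rz":0},{"jaw":0.3,"dx":-0.2,"dy":-0.96,"dz":0.6,"rx":0,"ry":0,"rz":0},{"jaw":0.3,"dx":-0.2,"dy":-0.96,"dz":0,"rx":0,"ry":0,"rz":0}]'
python3 -m handwheel '[{"jaw":0.3,"dx":-0.2,"dy":-0.96,"dz":0,"rx":0,"ry":0,"rz":0},{"jaw":0.3,"dx":-0.2,"dy":-0.96,"dz":0,"rx":0,"ry":0,"rz":0},{"jaw":0.3,"dx":-0.2,"dy":-0.96,"dz":0,"rx":0,"ry":0,"rz":0},{"jaw":0.3,"dx":-0.2,"dy":-0.96,"dz":0,"rx":0,"ry":0,"rz":0},{"jaw":0.3,"dx":-0.2,"dy":-0.96,"dz":0,"rx":0,"ry":0,"rz":0},{"jaw":0.3,"dx":-0.2,"dy":-0.96,"dz":0,"rx":0,"ry":0,"rz":0},{"jaw":0.3,"dx":-0.2,"dy":-0.96,"dz":0,"rx":0,"ry":0,"rz":0},{"jaw":0.3,"dx":-0.2,"dy":-0.96,"dz":0,"rx":0,"ry":0,"rz":0}]'
python3 -m handwheel '[{"jaw":0.3,"dx":-0.2,"dy":-0.96,"dz":0,"rx":0,"ry":0,"rz":0},{"jaw":0.3,"dx":-0.2,"dy":-0.96,"dz":0,"rx":0,"ry":0,"rz":0},{"jaw":0.3,"dx":-0.2,"dy":-0.96,"dz":0,"rx":-0.06,"ry":-0.87,"rz":0},{"jaw":0.3,"dx":-0.2,"dy":-0.96,"dz":0,"rx":-0.06,"ry":-0.87,"rz":0},{"jaw":0.3,"dx":-0.2,"dy":-0.96,"dz":-0.3,"rx":-0.06,"ry":-0.87,"rz":0},{"jaw":0.3,"dx":-0.2,"dy":-0.96,"dz":-0.3,"rx":-0.06,"ry":-0.87,"rz":0},{"jaw":0.3,"dx":0,"dy":0,"dz":0,"rx":0,"ry":0,"rz":0},{"jaw":0.3,"dx":0,"dy":0,"dz":0,"rx":0,"ry":0,"rz":0}]'
python3 - <<'E'
from h import *
s=manip.sense();e=s["eef_pos"];M=Q.from_quat(s["ee_rot"]).as_matrix();print(e,M[:,2].round(3),M[:,1].round(3))
T=np.array([.4728,-.1776,.2394]); H=T-.05*np.array([.275,-.019,-.961]); print("to hover",(H-e)/.025,"then",(T-H)/.025)
p,im=wpic("w13"); m=cv2.inRange(cv2.cvtColor(im,cv2.COLOR_BGR2HSV),(15,110,150),(30,255,255))
k,l,st,c=cv2.connectedComponentsWithStats(m); print([(c[i].round(1).tolist(),int(st[i,4])) for i in range(1,k) if st[i,4]>15 and 200<c[i][0]<300])
print(proj(p,(.5203,-.18,.091)))
E
```

```text
time: 37.6
eef_pos: [0.5289, 0.1589, 0.3596]
ee_rot: [0.036, 0.999, 0.001, 0.002]
ft_force: [0.6, -0.7, -0.2]
opening: 0.0553
gripper_force: 0.0
time: 38.6
eef_pos: [0.4883, -0.0339, 0.3582]
ee_rot: [0.036, 0.999, -0.0, 0.001]
ft_force: [-0.3, -0.3, 0.4]
opening: 0.0551
gripper_force: 0.0
time: 39.6
eef_pos: [0.4582, -0.1769, 0.3429]
ee_rot: [0.036, 0.99, -0.005, 0.139]
ft_force: [-0.1, -0.4, 0.3]
opening: 0.0554
gripper_force: 0.0
[ 0.45823363 -0.17691031  0.34291789] [ 0.275 -0.019 -0.961] [0.073 0.997 0.001]
to hover [ 0.03265485  0.01041248 -2.21871563] then [ 0.55  -0.038 -1.922]
[([255.0, 188.2], 93), ([224.4, 352.7], 66), ([281.0, 352.4], 63)]
[255.51858034 189.11138023]
```

```bash
python3 -m handwheel '[{"jaw":0.3,"dx":0.01,"dy":0,"dz":-0.74,"rx":0,"ry":0,"rz":0},{"jaw":0.3,"dx":0.01,"dy":0,"dz":-0.74,"rx":0,"ry":0,"rz":0},{"jaw":0.3,"dx":0.01,"dy":0,"dz":-0.74,"rx":0,"ry":0,"rz":0},{"jaw":0.3,"dx":0.18,"dy":-0.01,"dz":-0.64,"rx":0,"ry":0,"rz":0},{"jaw":0.3,"dx":0.18,"dy":-0.01,"dz":-0.64,"rx":0,"ry":0,"rz":0},{"jaw":0.3,"dx":0.19,"dy":-0.02,"dz":-0.64,"rx":0,"ry":0,"rz":0},{"jaw":0.3,"dx":0,"dy":0,"dz":0,"rx":0,"ry":0,"rz":0}]'
python3 -m handwheel '[{"jaw":-0.7,"dx":0,"dy":0,"dz":0,"rx":0,"ry":0,"rz":0},{"jaw":-0.7,"dx":0,"dy":0,"dz":0,"rx":0,"ry":0,"rz":0},{"jaw":-0.7,"dx":0,"dy":0,"dz":0,"rx":0,"ry":0,"rz":0},{"jaw":-0.7,"dx":0,"dy":0,"dz":0,"rx":0,"ry":0,"rz":0}]'
python3 -m handwheel '[{"jaw":-0.7,"dx":-0.09,"dy":0.01,"dz":0.31,"rx":0,"ry":0,"rz":0},{"jaw":-0.7,"dx":-0.18,"dy":0.01,"dz":0.62,"rx":0,"ry":0,"rz":0},{"jaw":-0.7,"dx":-0.18,"dy":0.01,"dz":0.62,"rx":0,"ry":0,"rz":0},{"jaw":-0.7,"dx":-0.18,"dy":0.01,"dz":0.62,"rx":0,"ry":0,"rz":0},{"jaw":-0.7,"dx":0,"dy":0,"dz":1,"rx":0,"ry":0,"rz":0},{"jaw":-0.7,"dx":0,"dy":0,"dz":1,"rx":0,"ry":0,"rz":0},{"jaw":-0.7,"dx":0,"dy":0,"dz":0.6,"rx":0,"ry":0,"rz":0},{"jaw":-0.7,"dx":0,"dy":0,"dz":0,"rx":0,"ry":0,"rz":0}]'
python3 - <<'E'
from h import *
print(manip.sense()["eef_pos"],held("w14"))
E
```

```text
time: 40.52
eef_pos: [0.4728, -0.1775, 0.238]
ee_rot: [0.035, 0.99, -0.004, 0.138]
ft_force: [0.1, 0.6, 0.2]
opening: 0.0554
gripper_force: 0.0
time: 41.02
eef_pos: [0.4726, -0.1782, 0.2396]
ee_rot: [0.036, 0.99, -0.005, 0.14]
ft_force: [-0.1, 0.8, 6.3]
opening: 0.0264
gripper_force: 59.4
time: 42.02
eef_pos: [0.4565, -0.1772, 0.3599]
ee_rot: [0.036, 0.989, -0.005, 0.14]
ft_force: [-0.3, -0.3, -1.0]
opening: 0.0264
gripper_force: 59.3
[ 0.4565345  -0.17719643  0.35985509] (array([254.03474903, 279.50965251]), array([-3.40990045e-03,  1.27839244e-04,  1.56000000e-01]))
```

```bash
python3 -m handwheel '[{"jaw":-0.7,"dx":0.21,"dy":0.94,"dz":0,"rx":0.06,"ry":0.87,"rz":0},{"jaw":-0.7,"dx":0.21,"dy":0.94,"dz":0,"rx":0.06,"ry":0.87,"rz":0},{"jaw":-0.7,"dx":0.21,"dy":0.94,"dz":0,"rx":0.06,"ry":0.87,"rz":0},{"jaw":-0.7,"dx":0.21,"dy":0.94,"dz":0,"rx":0.06,"ry":0.87,"rz":0},{"jaw":-0.7,"dx":0.21,"dy":0.94,"dz":0,"rx":0,"ry":0,"rz":0},{"jaw":-0.7,"dx":0.21,"dy":0.94,"dz":0,"rx":0,"ry":0,"rz":0},{"jaw":-0.7,"dx":0.21,"dy":0.94,"dz":0,"rx":0,"ry":0,"rz":0}]'
python3 -m handwheel '[{"jaw":-0.7,"dx":0.21,"dy":0.94,"dz":0,"rx":0,"ry":0,"rz":0},{"jaw":-0.7,"dx":0.21,"dy":0.94,"dz":0,"rx":0,"ry":0,"rz":0},{"jaw":-0.7,"dx":0.21,"dy":0.94,"dz":0,"rx":0,"ry":0,"rz":0},{"jaw":-0.7,"dx":0.21,"dy":0.94,"dz":0,"rx":0,"ry":0,"rz":0},{"jaw":-0.7,"dx":0.21,"dy":0.94,"dz":0,"rx":0,"ry":0,"rz":0},{"jaw":-0.7,"dx":0.21,"dy":0.94,"dz":0,"rx":0,"ry":0,"rz":0},{"jaw":-0.7,"dx":0,"dy":0,"dz":0,"rx":0,"ry":0,"rz":0},{"jaw":-0.7,"dx":0,"dy":0,"dz":0,"rx":0,"ry":0,"rz":0}]'
```

```text
time: 42.95
eef_pos: [0.493, -0.0118, 0.3571]
ee_rot: [0.036, 0.999, 0.0, -0.001]
ft_force: [-0.7, -0.1, -0.6]
opening: 0.0265
gripper_force: 59.4
time: 43.95
eef_pos: [0.5244, 0.1279, 0.3574]
ee_rot: [0.036, 0.999, -0.0, -0.001]
ft_force: [0.3, 0.1, -0.8]
opening: 0.0259
gripper_force: 59.4
```

```bash
python3 -m handwheel '[{"jaw":-0.7,"dx":0.03,"dy":-0.01,"dz":-0.7,"rx":0,"ry":0,"rz":0},{"jaw":-0.7,"dx":0,"dy":0,"dz":-0.5,"rx":0,"ry":0,"rz":0},{"jaw":-0.7,"dx":0,"dy":0,"dz":-0.3,"rx":0,"ry":0,"rz":0},{"jaw":-0.7,"dx":0,"dy":0,"dz":-0.2,"rx":0,"ry":0,"rz":0},{"jaw":-0.7,"dx":0,"dy":0,"dz":-0.2,"rx":0,"ry":0,"rz":0},{"jaw":-0.7,"dx":0,"dy":0,"dz":0,"rx":0,"ry":0,"rz":0}]'; python3 -m handwheel '[{"jaw":-0.7,"dx":0,"dy":0,"dz":-0.2,"rx":0,"ry":0,"rz":0},{"jaw":-0.7,"dx":0,"dy":0,"dz":-0.2,"rx":0,"ry":0,"rz":0},{"jaw":-0.7,"dx":0,"dy":0,"dz":0,"rx":0,"ry":0,"rz":0}]'
```

```text
time: 44.7
eef_pos: [0.5258, 0.128, 0.3129]
ee_rot: [0.036, 0.999, -0.0, 0.001]
ft_force: [-4.9, -1.6, 18.3]
opening: 0.0267
gripper_force: 61.8
time: 45.08
eef_pos: [0.5267, 0.1279, 0.3022]
ee_rot: [0.036, 0.999, -0.0, 0.002]
ft_force: [2.7, -2.9, -0.3]
opening: 0.0263
gripper_force: 63.7
```

```bash
python3 -m handwheel '[{"jaw":-0.7,"dx":0,"dy":0,"dz":-0.2,"rx":0,"ry":0,"rz":0},{"jaw":-0.7,"dx":0,"dy":0,"dz":-0.15,"rx":0,"ry":0,"rz":0},{"jaw":-0.7,"dx":0,"dy":0,"dz":0,"rx":0,"ry":0,"rz":0}]'; python3 -m handwheel '[{"jaw":-0.7,"dx":0,"dy":0,"dz":-0.1,"rx":0,"ry":0,"rz":0},{"jaw":-0.7,"dx":0,"dy":0,"dz":0,"rx":0,"ry":0,"rz":0}]';python3 -m handwheel '[{"jaw":-0.7,"dx":0,"dy":0,"dz":-0.1,"rx":0,"ry":0,"rz":0},{"jaw":-0.7,"dx":0,"dy":0,"dz":0,"rx":0,"ry":0,"rz":0}]'
python3 -c "
from h import *
print(held('w15'))"
```

```text
time: 45.45
eef_pos: [0.5272, 0.1278, 0.2918]
ee_rot: [0.036, 0.999, -0.0, 0.002]
ft_force: [4.1, -4.1, 1.6]
opening: 0.0262
gripper_force: 63.7
time: 45.7
eef_pos: [0.5271, 0.1278, 0.2895]
ee_rot: [0.036, 0.999, -0.0, 0.002]
ft_force: [3.8, -4.8, 3.1]
opening: 0.0266
gripper_force: 63.9
time: 45.95
eef_pos: [0.5269, 0.1278, 0.2869]
ee_rot: [0.036, 0.999, -0.0, 0.001]
ft_force: [2.6, -3.7, 4.0]
opening: 0.0265
gripper_force: 64.1
(array([254.05660377, 279.38867925]), array([-3.08885578e-03,  1.22408634e-04,  1.56000000e-01]))
```

```bash
python3 -m handwheel '[{"jaw":-0.7,"dx":0,"dy":0,"dz":-0.1,"rx":0,"ry":0,"rz":0},{"jaw":-0.7,"dx":0,"dy":0,"dz":0,"rx":0,"ry":0,"rz":0}]'; python3 -m handwheel '[{"jaw":-0.7,"dx":0,"dy":0,"dz":-0.08,"rx":0,"ry":0,"rz":0},{"jaw":-0.7,"dx":0,"dy":0,"dz":0,"rx":0,"ry":0,"rz":0}]'
```

```text
time: 46.25
eef_pos: [0.5269, 0.1278, 0.2852]
ee_rot: [0.036, 0.999, -0.0, 0.001]
ft_force: [1.9, -4.3, 10.8]
opening: 0.0262
gripper_force: 65.1
time: 46.5
eef_pos: [0.527, 0.1278, 0.2849]
ee_rot: [0.036, 0.999, -0.0, 0.002]
ft_force: [-2.3, -6.7, 27.0]
opening: 0.0265
gripper_force: 67.1
```

```bash
python3 -m handwheel '[{"jaw":-0.7,"dx":0,"dy":0,"dz":-0.06,"rx":0,"ry":0,"rz":0},{"jaw":-0.7,"dx":0,"dy":0,"dz":0,"rx":0,"ry":0,"rz":0},{"jaw":-0.7,"dx":0,"dy":0,"dz":0.15,"rx":0,"ry":0,"rz":0},{"jaw":-0.7,"dx":0,"dy":0,"dz":0.17,"rx":0,"ry":0,"rz":0},{"jaw":-0.7,"dx":0,"dy":0,"dz":0,"rx":0,"ry":0,"rz":0}]'; python3 -m handwheel '[{"jaw":-0.7,"dx":0,"dy":0,"dz":0.1,"rx":0,"ry":0,"rz":0},{"jaw":-0.7,"dx":0,"dy":0,"dz":0,"rx":0,"ry":0,"rz":0}]'
```

```text
time: 47.12
eef_pos: [0.5265, 0.1279, 0.2884]
ee_rot: [0.036, 0.999, -0.0, 0.001]
ft_force: [3.9, -3.6, -0.3]
opening: 0.0265
gripper_force: 63.3
time: 47.38
eef_pos: [0.5256, 0.128, 0.2891]
ee_rot: [0.036, 0.999, -0.0, -0.001]
ft_force: [5.5, -2.5, -13.5]
opening: 0.0263
gripper_force: 61.9
```

Locked. I'll release, back off to the left, and take a final look.

```bash
python3 -m handwheel '[{"jaw":-0.7,"dx":0,"dy":0,"dz":-0.07,"rx":0,"ry":0,"rz":0},{"jaw":0.3,"dx":0,"dy":0,"dz":0,"rx":0,"ry":0,"rz":0},{"jaw":0.3,"dx":0,"dy":0,"dz":0,"rx":0,"ry":0,"rz":0},{"jaw":0.3,"dx":0,"dy":0,"dz":0,"rx":0,"ry":0,"rz":0},{"jaw":0.3,"dx":0,"dy":0,"dz":1,"rx":0,"ry":0,"rz":0},{"jaw":0.3,"dx":0,"dy":0,"dz":1,"rx":0,"ry":0,"rz":0},{"jaw":0.3,"dx":0,"dy":0,"dz":1,"rx":0,"ry":0,"rz":0},{"jaw":0.3,"dx":-0.3,"dy":0.9,"dz":1,"rx":0,"ry":0,"rz":0}]'
python3 -m handwheel '[{"jaw":0.3,"dx":-0.5,"dy":1,"dz":0.2,"rx":0,"ry":0,"rz":0},{"jaw":0.3,"dx":-0.5,"dy":1,"dz":0,"rx":0,"ry":0,"rz":0},{"jaw":0.3,"dx":-0.5,"dy":1,"dz":0,"rx":0,"ry":0,"rz":0},{"jaw":0.3,"dx":-0.5,"dy":1,"dz":0,"rx":0,"ry":0,"rz":0},{"jaw":0.3,"dx":-0.5,"dy":1,"dz":0,"rx":0,"ry":0,"rz":0},{"jaw":0.3,"dx":-0.5,"dy":1,"dz":0,"rx":0,"ry":0,"rz":0},{"jaw":0.3,"dx":-0.5,"dy":1,"dz":0,"rx":0,"ry":0,"rz":0},{"jaw":0.3,"dx":-0.5,"dy":1,"dz":0,"rx":0,"ry":0,"rz":0}]'
python3 -m handwheel '[{"jaw":0.3,"dx":-0.5,"dy":1,"dz":0,"rx":0,"ry":0,"rz":0},{"jaw":0.3,"dx":-0.5,"dy":1,"dz":0,"rx":0,"ry":0,"rz":0},{"jaw":0.3,"dx":-0.5,"dy":1,"dz":0,"rx":0,"ry":0,"rz":0},{"jaw":0.3,"dx":-0.5,"dy":1,"dz":0,"rx":0,"ry":0,"rz":0},{"jaw":0.3,"dx":0,"dy":0,"dz":0,"rx":0,"ry":0,"rz":0},{"jaw":0.3,"dx":0,"dy":0,"dz":0,"rx":0,"ry":0,"rz":0}]'
python3 - <<'E'
from h import *
a=cv2.cvtColor(capture("side"),cv2.COLOR_RGB2BGR);t=cv2.cvtColor(capture("top"),cv2.COLOR_RGB2BGR)
cv2.imwrite("pics/f.png",np.hstack([crop(a,170,130,130,170,400,523),crop(t,140,180,170,222,400,523)]))
E
```

```text
time: 48.38
eef_pos: [0.5184, 0.1501, 0.3906]
ee_rot: [0.037, 0.999, -0.0, 0.0]
ft_force: [0.5, 0.1, -0.5]
opening: 0.0557
gripper_force: 0.0
time: 49.38
eef_pos: [0.4175, 0.3515, 0.3948]
ee_rot: [0.036, 0.999, 0.0, -0.0]
ft_force: [-0.6, -0.2, 0.0]
opening: 0.0554
gripper_force: 0.0
time: 50.12
eef_pos: [0.3682, 0.4502, 0.3946]
ee_rot: [0.036, 0.999, -0.0, -0.0]
ft_force: [-0.2, 0.3, 0.3]
opening: 0.0553
gripper_force: 0.0
```

View pics/f.png

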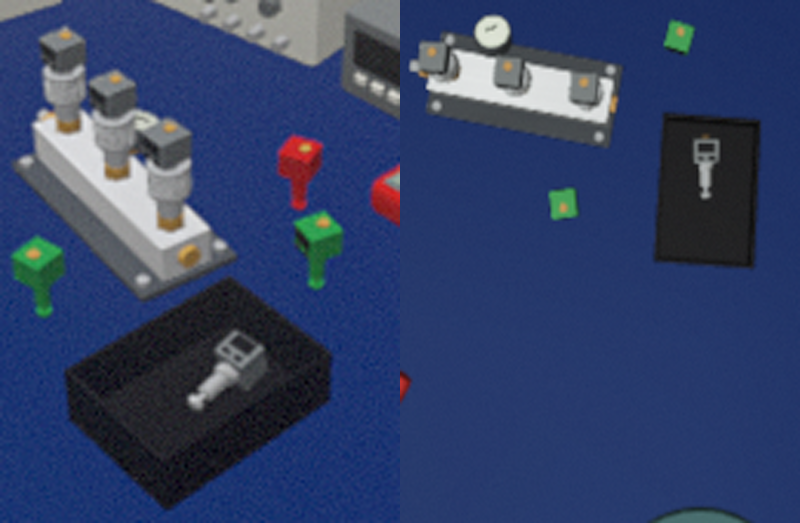

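The side view shows three upright, seated sensors at about (65,50), (113,92) and (166,140). The tested one lies in the bin at about (232,365).

```bash
python3 -c "
from bench import manip
print(manip.finish_job())"
```

```text
the job is handed in; nothing more can be done
None
```

I handed the job in at about 50 s: the one tested sensor that was there is in the bin, and all three fresh sensors are pressed home and held when tugged; no verdict came back.

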